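# Load the tube mixer

### The arm

A 7-joint arm with a two-finger parallel gripper is mounted at the origin on the work surface. World frame = base frame: x ahead of the robot, y to its left, z up, the work surface at z = 0. Lengths are in m, angles in rad, forces in N, time in s.
With the tool pointing down it reaches from about 0.4 to 0.85 m from the base axis. Payload 4.5 kg.
Tool frame: the origin (TCP) lies on the centre line of the jaws, within the pads' length; the fingertips stand r.tips_ahead ahead of it and the grasp point (between the pads) is the TCP (r.tips_ahead is the distance from the TCP to the fingertips, in m); z points along the fingers, y is the direction in which the jaws open and shut (so a half turn about z gives the same grasp; the last joint's range is limited). The gripper opens to 88 mm and grips with 3 to 60 N. Pads are 18 mm wide; open, the fingers measure 123 mm over their backs; the gripper's body (75 mm by 187 mm) begins 45 mm behind the grasp point.
Start: joints at [-1.21, 0.689, -0.195, 1.565, 0.157, 0.902, -0.215], TCP at [0.201, 0.592, 0.231] pointing down, gripper open.
Joint ranges: [-3.01, 3.01], [-0.46, 2.08], [-1.47, 1.51], [0.13, 2.56], [-1, 4.14], [0.04, 2.09], [-2.66, 2.66]. Speed limits (rad/s): [2.57, 2.57, 3.14, 3.14, 3.14, 3.14, 3.14].

### API

Orientations are given as a unit quaternion [x, y, z, w].
In Python, from plant import r gives the robot as it stands.
- The arm moves only by the shell command python3 -m inch 'ROWS' [FORCE]. ROWS is JSON, a list of rows, each a list of 5 numbers: the shift along the world's x, y, z in units of 25 mm (1.0 is 25 mm), then the turn about the world's z in units of 6 degrees (1.0 is 6 degrees), then the finger opening in mm, from 0 to 88.1. A call has 1 to 5 rows; each row shifts and turns the commanded pose from where the row before left it; what a row does not reach is not made up. A row lasts 1/10 s, in which the tool goes at most 50 mm and 8.59 degrees, less where a joint would pass 70% of its speed; a pose out of reach is approached as far as the arm can. A call is refused whole if a number of a shift passes 1 or a number of a turn 1, either way. A call with a gripper value outside its range is refused whole. The fingers move at their own pace and stop on an object; FORCE is the grip in N (left out, the last holds). Time passes only in rows, so rows that do not move let the fingers close. It gives the time, the measured TCP pose, the force and the opening at its end, in the units of the state.
- r.get_state(): the state, without advancing time (a new reading comes with each control period).
- r.snapshot(name): name is "scene" or "side" or "wrist"; returns a dict with "pixels" (420x560x3 uint8, red, green, blue), "range_z" (420x560 float32, m along the optical axis (not along the pixel's ray), 0 where there is no reading), "K" (3x3 intrinsics, pixels), "k1" (the pictures are not rectified: a ray, as slopes to the right and down, at radius r is drawn at 1 + k1 r^2 times it, then the intrinsics apply), "position" and "attitude" of the camera in the world. Camera axes: x right, y up, looking along -z (the intrinsics and any distortion apply to the point x, -y, -z); pixel columns grow to the right and rows downward; lengths in m; the calibration is good to about 2 mm. A picture is of the moment at which its call begins.
- r.finish_job(): hands the job in, once; it reports no verdict.
The state is a dict: "clock": time; "q": joint angles; "qd": joint speeds; "joint_torque": joint torques, N m; "tool_pos": TCP position; "eef_rot": TCP orientation; "contact_force": force on the tool from outside, world axes, zero at the start; "moment": the same for the moment, N m; "opening": opening from 0.0 (shut) to 1.0 (fully open).
Only numpy, scipy, OpenCV 4.12 (cv2) and the standard library are available. Lean on these libraries where they do the work, as an engineer would, in place of code of your own. Each camera call takes 0.05 s, during which the arm holds its last target. There are 200 camera calls.

### The job

Lift the loose cover off the tube mixer and stand it rim down on the bench beside it. Press each amber tube that lies on the bench into a spring clip of its own, pushing until it snaps down onto its seats and then no harder, so that all of them lie fully home in the clips. Then put the cover back, fully down on the mixer's rim all round, and leave the other things on the bench where they are.

Things in the scene. Friction and masses are not known exactly. Their poses are not given: they have to be found in the camera images.
- mixer: Low tube mixer fixed to the bench. Origin: centre of its plate's underside; at yaw 0 x is away from the robot, y left. White plate 168 (x) x 304 (y) x 12 mm, plus a 42 mm control strip on the -x side. A grey plinth 140 x 276 mm on it (top 20 mm above the bench) leaves a 14 mm rim where the cover stands. Four spring clips stand side by side along y, 72 mm apart.
- seats: The rubber seats in the clips, part of the mixer, same frame: under each clip two blocks 12 (x) x 18 (y) mm, at x = -31 and +31 mm, tops 32 mm above the bench. At the same x stand the clip's two pairs of steel jaws, 12 mm wide in x; the middle 50 mm between the pairs is free for fingers. Pressing a tube on its seats with over 45 N is too much.
- clip1 (a point): Clip on the -y side: centre of a fully home tube's axis, 46 mm above the bench, half-way between the clip's jaw pairs. Axes as the mixer's; the tube lies along x, either way round. The jaws' round lips (6 mm dia., centres 55 mm above the bench) leave a 20 mm gap and each can spring 9 mm aside.
- clip2 (a point): The same point of the next clip to +y. Feel: a tube pushed down meets the lips about 20 mm above its home height; resistance rises to a peak of about 8 to 14 N some 13 to 16 mm above home, vanishes at about 8 mm, and the jaws then pull the tube down onto its seats. Pulling it out takes a similar force.
- clip3 (a point): The same point of the third clip.
- clip4 (a point): The same point of the fourth clip, on the +y side.
- cover_grip (a point): Centre of the loose white cover's handle bar: 14 (x) x 112 (y) x 14 mm high, posts at y = +-50 mm, 26 mm free below it. Cover: box open below, 158 (x) x 294 (y) x 63 mm high, walls 3 mm, 0.38 kg. The bar's centre is over the cover's middle, 96 mm above its rim. It starts on the mixer around the plinth, 6 mm play each side, axes parallel: then this point is over the plate's middle, 108 mm above the bench.
- tube1_mid (a point): Amber tube 1 of up to four alike (None: absent), 124 mm long, 70 g: point on its axis, about half-way along. x points along the axis to the cap. Body 28 mm dia., from 46 mm behind this point to 44 mm ahead, a 14 mm cone behind it, and a blue six-sided cap, 28 mm across flats, from 44 to 64 mm ahead. Lies on the bench, axis 14 mm above it.
- tube2_mid (a point): Amber tube 2 of up to four alike (None: absent), 124 mm long, 70 g: point on its axis, about half-way along. x points along the axis to the cap. Body 28 mm dia., from 46 mm behind this point to 44 mm ahead, a 14 mm cone behind it, and a blue six-sided cap, 28 mm across flats, from 44 to 64 mm ahead. Lies on the bench, axis 14 mm above it.
- tube3_mid (a point): Amber tube 3 of up to four alike (None: absent), 124 mm long, 70 g: point on its axis, about half-way along. x points along the axis to the cap. Body 28 mm dia., from 46 mm behind this point to 44 mm ahead, a 14 mm cone behind it, and a blue six-sided cap, 28 mm across flats, from 44 to 64 mm ahead. Lies on the bench, axis 14 mm above it.
- tube4_mid (a point): Amber tube 4 of up to four alike (None: absent), 124 mm long, 70 g: point on its axis, about half-way along. x points along the axis to the cap. Body 28 mm dia., from 46 mm behind this point to 44 mm ahead, a 14 mm cone behind it, and a blue six-sided cap, 28 mm across flats, from 44 to 64 mm ahead. Lies on the bench, axis 14 mm above it.
- wash_bottle: Bystander: white wash bottle with red cap, 76 mm dia., 190 mm tall; origin under its centre.
- tip_box: Bystander: pipette-tip box 120 x 85 x 80 mm; origin under its centre.
- reservoir: Bystander: open white trough 55 x 130 x 35 mm; origin under its centre.

How it is judged:
On the way, in this order (a step that is already met when the one before it is completed fails the run):
1. the cover stands rim down on the bench, clear of the mixer (height (world z) of cover_grip below 0.102 m and angle between cover_grip's own z axis and vertical below 0.08 rad and contact force between cover and mixer below 0.05 N and contact force between cover and the fingers below 0.05 N and horizontal distance between cover_grip and mixer above 0.15 m), for 0.2 s.
2. every tube is snapped home in a clip and let go, with the cover off (((z of tube1_mid in the frame of clip1 between -0.004 and 0.0025 m and horizontal distance between tube1_mid and clip1 below 0.012 m and y of tube1_mid in the frame of clip1 between -0.004 and 0.004 m and angle between the x axis of tube1_mid and the x axis of clip1, either way round below 0.08 rad) or (z of tube1_mid in the frame of clip2 between -0.004 and 0.0025 m and horizontal distance between tube1_mid and clip2 below 0.012 m and y of tube1_mid in the frame of clip2 between -0.004 and 0.004 m and angle between the x axis of tube1_mid and the x axis of clip2, either way round below 0.08 rad) or (z of tube1_mid in the frame of clip3 between -0.004 and 0.0025 m and horizontal distance between tube1_mid and clip3 below 0.012 m and y of tube1_mid in the frame of clip3 between -0.004 and 0.004 m and angle between the x axis of tube1_mid and the x axis of clip3, either way round below 0.08 rad) or (z of tube1_mid in the frame of clip4 between -0.004 and 0.0025 m and horizontal distance between tube1_mid and clip4 below 0.012 m and y of tube1_mid in the frame of clip4 between -0.004 and 0.004 m and angle between the x axis of tube1_mid and the x axis of clip4, either way round below 0.08 rad)) and ((z of tube2_mid in the frame of clip1 between -0.004 and 0.0025 m and horizontal distance between tube2_mid and clip1 below 0.012 m and y of tube2_mid in the frame of clip1 between -0.004 and 0.004 m and angle between the x axis of tube2_mid and the x axis of clip1, either way round below 0.08 rad) or (z of tube2_mid in the frame of clip2 between -0.004 and 0.0025 m and horizontal distance between tube2_mid and clip2 below 0.012 m and y of tube2_mid in the frame of clip2 between -0.004 and 0.004 m and angle between the x axis of tube2_mid and the x axis of clip2, either way round below 0.08 rad) or (z of tube2_mid in the frame of clip3 between -0.004 and 0.0025 m and horizontal distance between tube2_mid and clip3 below 0.012 m and y of tube2_mid in the frame of clip3 between -0.004 and 0.004 m and angle between the x axis of tube2_mid and the x axis of clip3, either way round below 0.08 rad) or (z of tube2_mid in the frame of clip4 between -0.004 and 0.0025 m and horizontal distance between tube2_mid and clip4 below 0.012 m and y of tube2_mid in the frame of clip4 between -0.004 and 0.004 m and angle between the x axis of tube2_mid and the x axis of clip4, either way round below 0.08 rad)) and ((z of tube3_mid in the frame of clip1 between -0.004 and 0.0025 m and horizontal distance between tube3_mid and clip1 below 0.012 m and y of tube3_mid in the frame of clip1 between -0.004 and 0.004 m and angle between the x axis of tube3_mid and the x axis of clip1, either way round below 0.08 rad) or (z of tube3_mid in the frame of clip2 between -0.004 and 0.0025 m and horizontal distance between tube3_mid and clip2 below 0.012 m and y of tube3_mid in the frame of clip2 between -0.004 and 0.004 m and angle between the x axis of tube3_mid and the x axis of clip2, either way round below 0.08 rad) or (z of tube3_mid in the frame of clip3 between -0.004 and 0.0025 m and horizontal distance between tube3_mid and clip3 below 0.012 m and y of tube3_mid in the frame of clip3 between -0.004 and 0.004 m and angle between the x axis of tube3_mid and the x axis of clip3, either way round below 0.08 rad) or (z of tube3_mid in the frame of clip4 between -0.004 and 0.0025 m and horizontal distance between tube3_mid and clip4 below 0.012 m and y of tube3_mid in the frame of clip4 between -0.004 and 0.004 m and angle between the x axis of tube3_mid and the x axis of clip4, either way round below 0.08 rad)) and ((z of tube4_mid in the frame of clip1 between -0.004 and 0.0025 m and horizontal distance between tube4_mid and clip1 below 0.012 m and y of tube4_mid in the frame of clip1 between -0.004 and 0.004 m and angle between the x axis of tube4_mid and the x axis of clip1, either way round below 0.08 rad) or (z of tube4_mid in the frame of clip2 between -0.004 and 0.0025 m and horizontal distance between tube4_mid and clip2 below 0.012 m and y of tube4_mid in the frame of clip2 between -0.004 and 0.004 m and angle between the x axis of tube4_mid and the x axis of clip2, either way round below 0.08 rad) or (z of tube4_mid in the frame of clip3 between -0.004 and 0.0025 m and horizontal distance between tube4_mid and clip3 below 0.012 m and y of tube4_mid in the frame of clip3 between -0.004 and 0.004 m and angle between the x axis of tube4_mid and the x axis of clip3, either way round below 0.08 rad) or (z of tube4_mid in the frame of clip4 between -0.004 and 0.0025 m and horizontal distance between tube4_mid and clip4 below 0.012 m and y of tube4_mid in the frame of clip4 between -0.004 and 0.004 m and angle between the x axis of tube4_mid and the x axis of clip4, either way round below 0.08 rad)) and contact force between each of tube1, tube2, tube3, tube4 and the fingers below 0.05 N and horizontal distance between cover_grip and mixer above 0.12 m), for 0.2 s.
At the end, for the whole second after the job is handed in: Every tube present lies home in a clip (axis within 2.5 mm of seated height, 4 mm sideways, 12 mm along, 0.08 rad), and the cover stands level on the mixer's rim around the plinth (handle centre within 12 mm of the mixer's middle and not more than 3.5 mm too high), at rest (((z of tube1_mid in the frame of clip1 between -0.004 and 0.0025 m and horizontal distance between tube1_mid and clip1 below 0.012 m and y of tube1_mid in the frame of clip1 between -0.004 and 0.004 m and angle between the x axis of tube1_mid and the x axis of clip1, either way round below 0.08 rad) or (z of tube1_mid in the frame of clip2 between -0.004 and 0.0025 m and horizontal distance between tube1_mid and clip2 below 0.012 m and y of tube1_mid in the frame of clip2 between -0.004 and 0.004 m and angle between the x axis of tube1_mid and the x axis of clip2, either way round below 0.08 rad) or (z of tube1_mid in the frame of clip3 between -0.004 and 0.0025 m and horizontal distance between tube1_mid and clip3 below 0.012 m and y of tube1_mid in the frame of clip3 between -0.004 and 0.004 m and angle between the x axis of tube1_mid and the x axis of clip3, either way round below 0.08 rad) or (z of tube1_mid in the frame of clip4 between -0.004 and 0.0025 m and horizontal distance between tube1_mid and clip4 below 0.012 m and y of tube1_mid in the frame of clip4 between -0.004 and 0.004 m and angle between the x axis of tube1_mid and the x axis of clip4, either way round below 0.08 rad)) and ((z of tube2_mid in the frame of clip1 between -0.004 and 0.0025 m and horizontal distance between tube2_mid and clip1 below 0.012 m and y of tube2_mid in the frame of clip1 between -0.004 and 0.004 m and angle between the x axis of tube2_mid and the x axis of clip1, either way round below 0.08 rad) or (z of tube2_mid in the frame of clip2 between -0.004 and 0.0025 m and horizontal distance between tube2_mid and clip2 below 0.012 m and y of tube2_mid in the frame of clip2 between -0.004 and 0.004 m and angle between the x axis of tube2_mid and the x axis of clip2, either way round below 0.08 rad) or (z of tube2_mid in the frame of clip3 between -0.004 and 0.0025 m and horizontal distance between tube2_mid and clip3 below 0.012 m and y of tube2_mid in the frame of clip3 between -0.004 and 0.004 m and angle between the x axis of tube2_mid and the x axis of clip3, either way round below 0.08 rad) or (z of tube2_mid in the frame of clip4 between -0.004 and 0.0025 m and horizontal distance between tube2_mid and clip4 below 0.012 m and y of tube2_mid in the frame of clip4 between -0.004 and 0.004 m and angle between the x axis of tube2_mid and the x axis of clip4, either way round below 0.08 rad)) and ((z of tube3_mid in the frame of clip1 between -0.004 and 0.0025 m and horizontal distance between tube3_mid and clip1 below 0.012 m and y of tube3_mid in the frame of clip1 between -0.004 and 0.004 m and angle between the x axis of tube3_mid and the x axis of clip1, either way round below 0.08 rad) or (z of tube3_mid in the frame of clip2 between -0.004 and 0.0025 m and horizontal distance between tube3_mid and clip2 below 0.012 m and y of tube3_mid in the frame of clip2 between -0.004 and 0.004 m and angle between the x axis of tube3_mid and the x axis of clip2, either way round below 0.08 rad) or (z of tube3_mid in the frame of clip3 between -0.004 and 0.0025 m and horizontal distance between tube3_mid and clip3 below 0.012 m and y of tube3_mid in the frame of clip3 between -0.004 and 0.004 m and angle between the x axis of tube3_mid and the x axis of clip3, either way round below 0.08 rad) or (z of tube3_mid in the frame of clip4 between -0.004 and 0.0025 m and horizontal distance between tube3_mid and clip4 below 0.012 m and y of tube3_mid in the frame of clip4 between -0.004 and 0.004 m and angle between the x axis of tube3_mid and the x axis of clip4, either way round below 0.08 rad)) and ((z of tube4_mid in the frame of clip1 between -0.004 and 0.0025 m and horizontal distance between tube4_mid and clip1 below 0.012 m and y of tube4_mid in the frame of clip1 between -0.004 and 0.004 m and angle between the x axis of tube4_mid and the x axis of clip1, either way round below 0.08 rad) or (z of tube4_mid in the frame of clip2 between -0.004 and 0.0025 m and horizontal distance between tube4_mid and clip2 below 0.012 m and y of tube4_mid in the frame of clip2 between -0.004 and 0.004 m and angle between the x axis of tube4_mid and the x axis of clip2, either way round below 0.08 rad) or (z of tube4_mid in the frame of clip3 between -0.004 and 0.0025 m and horizontal distance between tube4_mid and clip3 below 0.012 m and y of tube4_mid in the frame of clip3 between -0.004 and 0.004 m and angle between the x axis of tube4_mid and the x axis of clip3, either way round below 0.08 rad) or (z of tube4_mid in the frame of clip4 between -0.004 and 0.0025 m and horizontal distance between tube4_mid and clip4 below 0.012 m and y of tube4_mid in the frame of clip4 between -0.004 and 0.004 m and angle between the x axis of tube4_mid and the x axis of clip4, either way round below 0.08 rad)) and z of cover_grip in the frame of mixer between 0.104 and 0.1115 m and horizontal distance between cover_grip and mixer below 0.012 m and angle between the x axis of cover_grip and the x axis of mixer, either way round below 0.09 rad and angle between cover_grip's own z axis and vertical below 0.03 rad and linear speed of cover below 0.02 m/s); the robot touches nothing.
It fails at once if tube 1 is pressed on its seats with more than 45 N (contact force between tube1 and seats above 45 N).
It fails at once if tube 2 is pressed on its seats with more than 45 N (contact force between tube2 and seats above 45 N).
It fails at once if tube 3 is pressed on its seats with more than 45 N (contact force between tube3 and seats above 45 N).
It fails at once if tube 4 is pressed on its seats with more than 45 N (contact force between tube4 and seats above 45 N).
It fails at once if the wash bottle, tip box or reservoir is pushed out of its place (more than 30 mm) (distance of any of wash_bottle, tip_box, reservoir from where it was at the start of the episode above 0.03 m).
Of tube1, tube2, tube3, tube4 only 3 to 4 are there at a start; the rules pass over those that are not, and their reading is None.
At some moment in a run one of cover may be knocked a few centimetres aside while the robot is not near it.
Once in a run the grip may slacken for a moment while it holds something.
It also fails if it takes over 210 s, if anything falls off the work surface, if the arm or the gripper's body presses on something with over 40 N, if the wrist force passes 120 N, or if a joint passes its speed limit or range.

## Working session

There is one attempt and no reset: what is moved stays moved. The work goes in short steps, Python scripts to look and compute and a shell command to move; the robot and the scene stay as the last step left them, time stands still between calls to the robot, and variables do not carry over. Pictures are saved under pics/ and viewed, about 12 in all and at most 16, crops included, and the job is handed in when it is done.

```bash
ls; mkdir -p pics; cat > h.py <<'E'
import numpy as np, cv2
from scipy.spatial.transform import Rotation as R
from plant import r
def snap(n):
    s=r.snapshot(n); s['R']=R.from_quat(s['attitude']).as_matrix() if np.size(s['attitude'])==4 else np.array(s['attitude']); s['p']=np.array(s['position']); return s
def rays(s,uv):
    K=np.array(s['K'],float); uv=np.asarray(uv,float).reshape(-1,1,2)
    n=cv2.undistortPoints(uv,K,np.array([s['k1'],0,0,0,0.]))[:,0]
    return np.c_[n[:,0],-n[:,1],-np.ones(len(n))]@s['R'].T
def onplane(s,uv,z):
    d=rays(s,uv); t=(z-s['p'][2])/d[:,2]; return s['p']+d*t[:,None]
def cloud(s):
    h,w=s['range_z'].shape; u,v=np.meshgrid(np.arange(w),np.arange(h))
    P=s['p']+rays(s,np.c_[u.ravel(),v.ravel()])*s['range_z'].reshape(-1,1)
    P[s['range_z'].ravel()==0]=np.nan; return P.reshape(h,w,3)
def save(s,name): cv2.imwrite('pics/'+name,s['pixels'][...,::-1])
def tubes(s,zmax=.2):
    """amber blobs -> point cloud based pose"""
    hsv=cv2.cvtColor(s['pixels'],cv2.COLOR_RGB2HSV); return hsv
E
python3 - <<'E'
from h import *
st=r.get_state(); print({k:np.round(v,3) for k,v in st.items()}, r.tips_ahead)
a=snap('scene');b=snap('side');c=snap('wrist')
for s in(a,b,c): print(np.round(s['p'],3),np.round(s['R'],3).tolist(),s['K'][0][0],s['k1'])
save(a,'a.png');save(b,'b.png');save(c,'c.png')
cv2.imwrite('pics/ab.png',cv2.resize(np.hstack([a['pixels'],b['pixels']])[...,::-1],(800,300)))
E
```

```text
pics
{'clock': np.float64(0.0), 'q': array([-1.21 ,  0.69 , -0.195,  1.566,  0.157,  0.902, -0.215]), 'qd': array([-0.   , -0.   ,  0.001,  0.001,  0.   ,  0.001,  0.001]), 'joint_torque': array([-0.0000e+00, -5.2756e+01, -1.2670e+00, -1.5343e+01, -5.3000e-02,
        7.0000e-03,  0.0000e+00]), 'tool_pos': array([0.2  , 0.591, 0.23 ]), 'eef_rot': array([ 0.163,  0.987, -0.001, -0.   ]), 'contact_force': array([ 0.107, -0.198, -0.354]), 'moment': array([-0.029,  0.03 , -0.009]), 'opening': np.float64(0.998)} 0.019
[1.358 1.128 1.078] [[-0.818, -0.353, 0.454], [0.575, -0.477, 0.665], [-0.018, 0.805, 0.593]] 535.7984744443635 0.02668862278070632
[-0.069 -0.68   0.745] [[0.712, 0.409, -0.571], [-0.702, 0.388, -0.597], [-0.023, 0.826, 0.563]] 463.65110129187485 -0.06061087114662066
[0.123 0.618 0.384] [[0.32, -0.9, -0.296], [0.947, 0.304, 0.101], [-0.001, -0.312, 0.95]] 349.55925745212807 -0.0877905889081212
```

View pics/a.png

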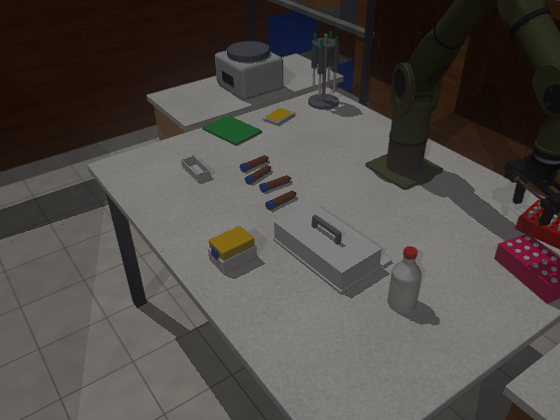

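View pics/b.png

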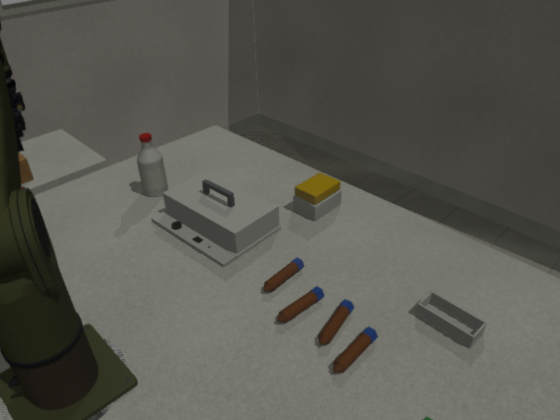

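Scene view: four tubes at about (255,164), (258,175), (275,184), (281,200); cover with handle at (327,228); bottle (405,285), tip box (232,248), reservoir (196,168). The side view shows the same four tubes, and the mixer's control strip faces the robot.

```bash
cat >> h.py <<'E'
def near(P,c,rad): return np.hypot(P[...,0]-c[0],P[...,1]-c[1])<rad
def findtubes(s,z=.014,amin=60):
    hsv=cv2.cvtColor(s['pixels'],cv2.COLOR_RGB2HSV); H,S,V=cv2.split(hsv)
    am=((H<16)|(H>174))&(S>110)&(V>35); bl=(H>105)&(H<130)&(S>110)&(V>40)
    out=[]
    n,l,st,ce=cv2.connectedComponentsWithStats(am.astype(np.uint8))
    nb,lb,sb,cb=cv2.connectedComponentsWithStats(bl.astype(np.uint8))
    caps=onplane(s,cb[1:],z)[sb[1:,4]>15] if nb>1 else np.zeros((0,3))
    for i in range(1,n):
        if st[i,4]<amin: continue
        c=onplane(s,ce[i:i+1],z)[0]
        if len(caps)==0: continue
        d=np.hypot(*(caps-c)[:,:2].T); j=d.argmin()
        if not .035<d[j]<.09: continue
        ys,xs=np.where(l==i); Q=onplane(s,np.c_[xs,ys],z)[:,:2]
        x=np.linalg.svd(Q-Q.mean(0),full_matrices=False)[2][0]
        cap=caps[j][:2]; x=x*np.sign(x@(cap-c[:2]))
        t=Q@x; mid=Q.mean(0)+x*(t.max()-.044-Q.mean(0)@x)
        out.append((*mid,np.degrees(np.arctan2(x[1],x[0])),t.max()-t.min(),np.degrees(np.arctan2(*(cap-c[:2])[::-1])),*cap))
    return np.array(out)
def rect(P,m):
    q=P[m][:,:2].astype(np.float32); return len(q),cv2.minAreaRect(q)
E
python3 - <<'E'
from h import *
np.set_printoptions(suppress=True,precision=4)
for n in('scene','side'):
    s=snap(n);P=cloud(s); print(n); print(findtubes(s))
    z=P[...,2]; reg=(P[...,0]>.2)&(P[...,0]<.95)&(abs(P[...,1])<.75)
    for lo,hi in((.066,.084),(.095,.13),(.13,.2),(.03,.05),(.006,.02)):
        m=(reg&(z>lo)&(z<hi)).astype(np.uint8); k,l,st,c=cv2.connectedComponentsWithStats(m)
        for i in range(1,k):
            if st[i,4]>60:
                N,R_=rect(P,l==i);print(lo,hi,N,np.round(c[i]),np.round(np.array(R_[0]),4),np.round(R_[1],3),round(R_[2],1),'zmed',round(np.nanmedian(z[l==i]),4))
E
```

```text
scene
[[ 0.4186 -0.3585  4.2723  0.0925  8.9557  0.4821 -0.3483]
 [ 0.4496 -0.2874 14.1162  0.0939 19.519   0.5109 -0.2653]
 [ 0.434  -0.197  -1.6645  0.0896  3.4546  0.4975 -0.1931]
 [ 0.4746 -0.1025  4.2759  0.0909  9.0035  0.5398 -0.0923]]
0.066 0.084 3402 [327. 239.] [0.5423 0.2011] [0.166 0.301] 3.7 zmed 0.0755
0.066 0.084 782 [230. 241.] [0.7839 0.0576] [0.085 0.121] 89.6 zmed 0.0796
0.066 0.084 150 [403. 291.] [0.5239 0.4946] [0.037 0.075] 38.0 zmed 0.0753
0.095 0.13 222 [326. 226.] [0.5425 0.2042] [0.02  0.112] 3.1 zmed 0.1131
0.095 0.13 385 [405. 279.] [0.5177 0.4884] [0.055 0.074] 33.2 zmed 0.1168
0.13 0.2 489 [408. 263.] [0.5115 0.4831] [0.052 0.058] 8.6 zmed 0.1507
0.03 0.05 111 [195. 165.] [ 0.638  -0.4369] [0.142 0.062] 86.6 zmed 0.034
0.03 0.05 544 [326. 261.] [0.6009 0.2365] [0.145 0.334] 31.6 zmed 0.04
0.03 0.05 256 [233. 257.] [0.7984 0.0844] [0.072 0.141] 57.5 zmed 0.0421
0.03 0.05 156 [401. 301.] [0.523  0.4951] [0.036 0.077] 36.8 zmed 0.0395
0.006 0.02 869 [232. 129.] [ 0.3591 -0.6359] [0.17  0.224] 15.8 zmed 0.0127
0.006 0.02 88 [195. 165.] [ 0.626  -0.4595] [0.
[... 1573 characters left out ...]
3  0.061] 88.1 zmed 0.034
0.006 0.02 93 [155. 192.] [0.4966 0.4588] [0.039 0.073] 69.7 zmed 0.0131
0.006 0.02 201 [316. 210.] [0.759 0.026] [0.066 0.141] 56.9 zmed 0.0135
0.006 0.02 1744 [205. 238.] [0.5164 0.1993] [0.211 0.308] 3.7 zmed 0.0123
0.006 0.02 165 [283. 280.] [ 0.4906 -0.1062] [0.015 0.127] 87.2 zmed 0.0159
0.006 0.02 199 [300. 310.] [ 0.4478 -0.2014] [0.016 0.125] 80.5 zmed 0.0157
0.006 0.02 288 [453. 313.] [ 0.6591 -0.4369] [0.034 0.122] 10.3 zmed 0.0132
0.006 0.02 146 [336. 328.] [ 0.4656 -0.287 ] [0.027 0.126] 90.0 zmed 0.0167
0.006 0.02 342 [447. 328.] [ 0.6132 -0.4518] [0.052 0.14 ] 20.5 zmed 0.0132
0.006 0.02 167 [353. 357.] [ 0.4331 -0.3596] [0.028 0.123] 79.2 zmed 0.0163
```

```bash
python3 -m inch '[[0.3,-0.3,1,0,88],[0.85,-0.95,0.4,-0.7,88],[0.85,-0.95,0,-0.7,88],[0.85,-0.95,0,-0.7,88],[0.85,-0.95,0,-0.7,88]]' 20; python3 -m inch '[[0.85,-0.95,0,-0.7,88],[0.85,-0.95,0,-0.7,88],[0.85,-0.95,0,-0.7,88],[0.85,-0.95,0,-0.7,88],[0.85,-0.95,0,-0.7,88]]'; python3 -m inch '[[0.85,-0.95,0,-0.7,88],[0.85,-0.95,0,-0.7,88],[0.85,-0.95,0,-0.7,88],[0.85,-0.95,0,-0.7,88],[0.85,-0.95,0,-0.7,88]]'; python3 -m inch '[[0.6,-0.9,0,-0.7,88],[0,0,0,0,88],[0,0,0,0,88]]'
cat >> h.py <<'E'
def st():
    s=r.get_state(); y=R.from_quat(s['eef_rot']).as_matrix()[:,1]
    print('t %.2f'%s['clock'],'tcp',np.round(s['tool_pos'],4),'toolY az %.1f'%np.degrees(np.arctan2(y[1],y[0])),'F',np.round(s['contact_force'],2),'open %.1f'%(s['opening']*88.1),'q7 %.2f'%s['q'][6]); return s
E
python3 - <<'E'
from h import *
st(); s=snap('wrist'); save(s,'w1.png'); P=cloud(s); z=P[...,2]
for lo,hi in((.066,.084),(.095,.13),(.008,.018)):
    m=((z>lo)&(z<hi)&near(P,(.54,.2),.25)).astype(np.uint8);k,l,q,c=cv2.connectedComponentsWithStats(m)
    for i in range(1,k):
        if q[i,4]>300: print(lo,rect(P,l==i),np.nanmedian(z[l==i]))
E
```

```text
clock: 0.75
tool_pos: [0.2938, 0.4884, 0.2662]
eef_rot: [0.306, 0.952, 0.0, 0.0]
contact_force: [0.6, -0.3, 0.2]
opening: 0.998
clock: 1.25
tool_pos: [0.4, 0.3697, 0.2661]
eef_rot: [0.475, 0.88, 0.0, -0.0]
contact_force: [-0.4, 0.3, 0.1]
opening: 1.0
clock: 1.75
tool_pos: [0.5063, 0.2509, 0.2661]
eef_rot: [0.627, 0.779, 0.0, -0.0]
contact_force: [-0.1, 0.3, 0.6]
opening: 1.0
clock: 2.05
tool_pos: [0.5204, 0.2296, 0.266]
eef_rot: [0.654, 0.756, -0.0, -0.0]
contact_force: [-0.2, 0.2, -0.4]
opening: 0.997
t 2.05 tcp [0.5204 0.2296 0.266 ] toolY az 8.3 F [-0.2   0.15 -0.44] open 87.8 q7 -0.29
0.066 (39194, ((0.5421793460845947, 0.20062172412872314), (0.15950077772140503, 0.29502788186073303), 3.5635173320770264)) 0.07482352217863336
0.095 (1821, ((0.5417667627334595, 0.20098139345645905), (0.01417322363704443, 0.11223325878381729), 3.5826809406280518)) 0.1146207862406089
0.008 (7249, ((0.4345407485961914, 0.19642190635204315), (0.03946460038423538, 0.3046681880950928), 3.660383462905884)) 0.011763719410080697
```

View pics/w1.png

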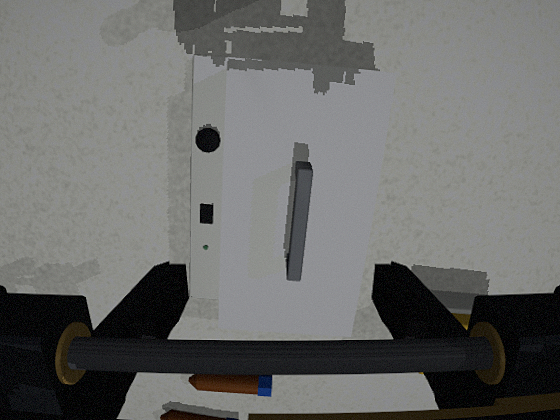

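The wrist view shows the handle bar at about (300,220) and the control strip on the left. Next: align and descend onto the bar.

```bash
python3 -m inch '[[0.43,-0.58,-0.8,-0.39,88],[0.43,-0.57,-0.8,-0.39,88],[0,0,-0.8,0,88],[0,0,-0.8,0,88],[0,0,-0.8,0,88]]'; python3 -m inch '[[0,0,-0.8,0,88],[0,0,-0.8,0,88],[0,0,-0.7,0,88],[0,0,0,0,88],[0,0,0,0,88]]'; python3 -m inch '[[0,0,0,0,0],[0,0,0,0,0],[0,0,0,0,0],[0,0,0,0,0],[0,0,0,0,0]]' 50;python3 -m inch '[[0,0,0,0,0],[0,0,0,0,0]]';python3 -c "
from h import *;st()"
```

```text
clock: 2.6
tool_pos: [0.5411, 0.2029, 0.1654]
eef_rot: [0.683, 0.73, 0.0, -0.001]
contact_force: [0.7, 1.0, 0.7]
opening: 1.0
clock: 3.1
tool_pos: [0.5415, 0.2022, 0.1088]
eef_rot: [0.684, 0.73, 0.0, -0.0]
contact_force: [-0.5, -0.7, 0.5]
opening: 1.003
clock: 3.6
tool_pos: [0.5422, 0.2007, 0.1089]
eef_rot: [0.685, 0.729, 0.0, 0.0]
contact_force: [0.7, -0.7, -0.1]
opening: 0.569
clock: 3.8
tool_pos: [0.5421, 0.2007, 0.1086]
eef_rot: [0.685, 0.729, 0.0, 0.0]
contact_force: [-0.2, 0.4, 0.2]
opening: 0.389
t 3.80 tcp [0.5421 0.2007 0.1086] toolY az 3.6 F [-0.19  0.36  0.2 ] open 34.2 q7 -0.28
```

```bash
python3 -m inch '[[0,0,0,0,0],[0,0,0,0,0],[0,0,0,0,0],[0,0,0.1,0,0],[0,0,0.2,0,0]]';python3 -m inch '[[0,0,0.3,0,0],[0,0,0.5,0,0],[0,0,0.6,0,0],[0,0,0.6,0,0],[0,0,0.6,0,0]]'; python3 -m inch '[[0,0,0.6,0,0],[0,0,0.5,0,0],[0,0,0.4,0,0],[0,0,0,0,0]]';python3 -c "
from h import *;st()"
```

```text
clock: 4.3
tool_pos: [0.5419, 0.2006, 0.1161]
eef_rot: [0.685, 0.729, -0.0, -0.0]
contact_force: [0.1, 0.1, 0.1]
opening: 0.004
clock: 4.8
tool_pos: [0.5423, 0.2008, 0.1829]
eef_rot: [0.685, 0.729, 0.001, 0.0]
contact_force: [-0.4, 0.4, 0.1]
opening: 0.002
clock: 5.2
tool_pos: [0.543, 0.201, 0.2203]
eef_rot: [0.685, 0.729, 0.001, 0.001]
contact_force: [0.3, -0.3, 0.3]
opening: 0.007
t 5.20 tcp [0.543  0.201  0.2203] toolY az 3.6 F [ 0.29 -0.32  0.25] open 0.6 q7 -0.29
```

```bash
python3 - <<'E'
from h import *
a=snap('side');w=snap('wrist');im=np.hstack([a['pixels'],w['pixels']])[...,::-1];cv2.imwrite('pics/m2.png',cv2.resize(im,(800,300)))
P=cloud(w);z=P[...,2]
for lo,hi in((.066,.084),(.085,.13)):
    m=((z>lo)&(z<hi)&near(P,(.54,.2),.25)).astype(np.uint8);k,l,q,c=cv2.connectedComponentsWithStats(m)
    for i in range(1,k):
        if q[i,4]>300: print(lo,rect(P,l==i),np.nanmedian(z[l==i]))
E
```

```text
0.066 (46821, ((0.5407222509384155, 0.22313162684440613), (0.15909253060817719, 0.24965527653694153), 3.5477161407470703)) 0.07484322953193079
0.066 (1274, ((0.7449681162834167, 0.0756923258304596), (0.04518693685531616, 0.03933611139655113), 3.0611538887023926)) 0.07894120000375657
0.085 (2352, ((0.5415617227554321, 0.20576141774654388), (0.013858904130756855, 0.10270536690950394), 3.504075288772583)) 0.1147072395726538
```

View pics/m2.png

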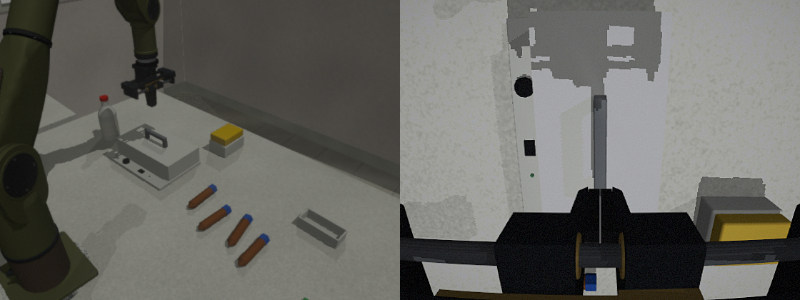

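The cover is still on the mixer and the gripper shut on nothing: handle at (155,137) left, unmoved. I'll check the real finger height against the depth.

```bash
python3 - <<'E'
from h import *
np.set_printoptions(suppress=True,precision=4)
t=np.array(st()['tool_pos'])
for n in('side','scene'):
    a=snap(n);P=cloud(a)
    V=a['pixels'].max(2); m=near(P,t,.12)&(P[...,2]>.13)&(P[...,2]<.30)
    for z0 in np.arange(.18,.30,.01):
        q=P[m&(abs(P[...,2]-z0)<.005)]
        if len(q): print(n,round(z0,3),len(q),q.min(0),q.max(0),np.median(q,0))
    if n=='side':
        uv=[]; ys,xs=np.where(m); print(xs.min(),xs.max(),ys.min(),ys.max())
        cv2.imwrite('pics/m3.png',cv2.resize(a['pixels'][60:260,130:330,::-1],(600,600),interpolation=cv2.INTER_CUBIC))
E
```

```text
t 5.30 tcp [0.5419 0.2007 0.2186] toolY az 3.6 F [ 0.22 -0.06  0.04] open 0.2 q7 -0.29
side 0.23 32 [0.5249 0.1847 0.226 ] [0.5535 0.203  0.2348] [0.5393 0.1911 0.2315]
side 0.24 50 [0.5248 0.1862 0.2351] [0.5565 0.2078 0.2447] [0.5315 0.1918 0.2394]
side 0.25 58 [0.5239 0.1858 0.2451] [0.5571 0.2107 0.2547] [0.5356 0.1924 0.2503]
side 0.26 55 [0.5229 0.1872 0.2558] [0.5582 0.2084 0.2647] [0.5346 0.1922 0.2598]
side 0.27 66 [0.5216 0.1875 0.2655] [0.5592 0.208  0.2748] [0.5393 0.1921 0.2708]
side 0.28 38 [0.5215 0.1872 0.2751] [0.5601 0.2092 0.285 ] [0.5318 0.1913 0.2783]
side 0.29 64 [0.4529 0.1605 0.2857] [0.6278 0.2332 0.2949] [0.5138 0.1875 0.293 ]
174 244 110 150
scene 0.22 1 [0.534  0.2069 0.2244] [0.534  0.2069 0.2244] [0.534  0.2069 0.2244]
scene 0.23 22 [0.5284 0.1867 0.2256] [0.5548 0.2125 0.2349] [0.5461 0.2088 0.2312]
scene 0.24 37 [0.5241 0.1915 0.2354] [0.5575 0.2147 0.2447] [0.5508 0.2096 0.2393]
scene 0.25 36 [0.5256 0.1913 0.2451] [0.5583 0.215  0.2545] [0.5463 0.2089 0.2492]
scene 0.26 45 [0.5226 0.1917 0.2551] [0.5609 0.2137 0.2648] [0.5482 0.2088 0.2594]
scene 0.27 35 [0.5246 0.1935 0.2653] [0.5623 0.2155 0.2744] [0.5552 0.2092 0.2694]
scene 0.28 7 [0.5261 0.2071 0.276 ] [0.5592 0.2159 0.2847] [0.5584 0.2138 0.279 ]
scene 0.29 46 [0.4525 0.1777 0.2877] [0.6288 0.2405 0.295 ] [0.5966 0.214  0.2921]
```

View pics/m3.png

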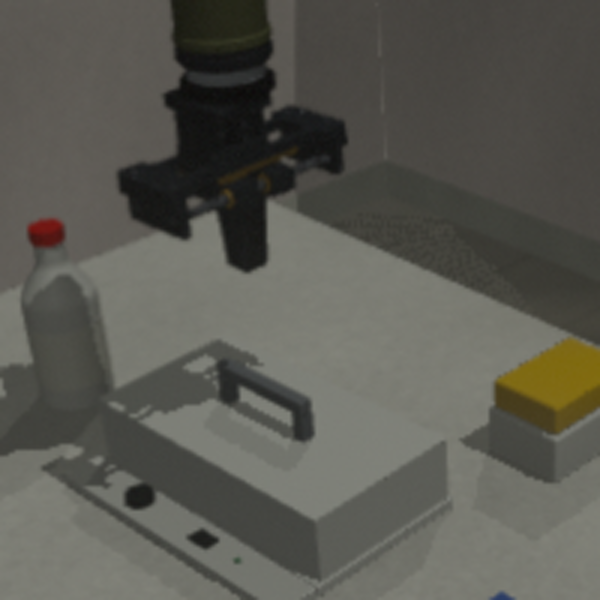

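The depth puts the tips at z≈0.226 against 0.200 from the reading, so the TCP is really about 25 mm higher than reported (laterally it agrees). Check whether it also holds with the fingers open, which I now do.

```bash
python3 -m inch '[[0,0,0,0,60],[0,0,0,0,60],[0,0,0,0,60],[0,0,0,0,60],[0,0,0,0,60]]'; python3 -m inch '[[0,0,0,0,60],[0,0,0,0,60],[0,0,0,0,60]]';cat >>h.py <<'E'
def tips(names=('side','scene')):
    t=np.array(st()['tool_pos'])
    for n in names:
        a=snap(n);P=cloud(a);V=a['pixels'].max(2)
        m=near(P,t,.09)&(P[...,2]>t[2]-.025)&(P[...,2]<t[2]+.1)&(V<70)
        z=P[m][:,2]; print(n,len(z),'tip z',np.round(np.percentile(z,[0,1,3]),4) if len(z) else 0)
        q=P[m&(P[...,2]<t[2]+.03)]; print(np.round(q.min(0),4),np.round(q.max(0),4)) if len(q) else 0
E
python3 -c "
from h import *;tips()"
```

```text
clock: 5.9
tool_pos: [0.5421, 0.2007, 0.2186]
eef_rot: [0.685, 0.729, -0.0, 0.0]
contact_force: [-0.0, 0.5, -0.1]
opening: 0.433
clock: 6.2
tool_pos: [0.5421, 0.2007, 0.2186]
eef_rot: [0.685, 0.729, 0.0, 0.0]
contact_force: [-0.5, 0.6, -0.0]
opening: 0.678
t 6.20 tcp [0.5421 0.2007 0.2186] toolY az 3.6 F [-0.46  0.57 -0.05] open 59.7 q7 -0.29
side 974 tip z [0.2251 0.2298 0.2332]
[0.4946 0.184  0.2251] [0.5855 0.2127 0.2486]
scene 704 tip z [0.2251 0.231  0.2338]
[0.4967 0.1907 0.2251] [0.5887 0.2156 0.2486]
```

```bash
python3 -m inch '[[0,0,-0.9,0,60],[0,0,-0.9,0,60],[0,0,-0.9,0,60],[0,0,-0.9,0,60],[0,0,-0.8,0,60]]'; python3 -m inch '[[0,0,-0.6,0,60],[0,0,-0.4,0,60],[0,0,0,0,60],[0,0,0,0,0],[0,0,0,0,0]]' 50; python3 -m inch '[[0,0,0,0,0],[0,0,0,0,0],[0,0,0,0,0],[0,0,0,0,0],[0,0,0,0,0]]';python3 -m inch '[[0,0,0,0,0],[0,0,0,0,0]]';
```

```text
clock: 6.8
tool_pos: [0.542, 0.2007, 0.1076]
eef_rot: [0.685, 0.729, -0.0, -0.0]
contact_force: [-1.1, -0.3, -0.6]
opening: 0.678
clock: 7.3
tool_pos: [0.5428, 0.2009, 0.0845]
eef_rot: [0.685, 0.729, 0.001, 0.0]
contact_force: [-0.3, -0.2, 1.0]
opening: 0.521
clock: 7.8
tool_pos: [0.5423, 0.2008, 0.0838]
eef_rot: [0.685, 0.729, 0.0, 0.0]
contact_force: [0.5, 0.2, 1.6]
opening: 0.148
clock: 8.0
tool_pos: [0.5423, 0.2008, 0.0838]
eef_rot: [0.685, 0.729, 0.0, 0.0]
contact_force: [1.5, -0.9, 1.9]
opening: 0.149
```

```bash
python3 -m inch '[[0,0,0.1,0,0],[0,0,0.2,0,0],[0,0,0.4,0,0],[0,0,0.6,0,0],[0,0,0.6,0,0]]'; python3 -m inch '[[0,0,0.6,0,0],[0,0,0.6,0,0],[0,0,0.6,0,0],[0,0,0.6,0,0],[0,0,0.4,0,0]]'; python3 -m inch '[[0.2,-0.4,0.2,0,0],[0.4,-0.8,0,0,0],[0.48,-0.98,0,0,0],[0.48,-0.98,0,0,0],[0.48,-0.98,0,0,0]]';
```

```text
clock: 8.5
tool_pos: [0.5418, 0.2006, 0.1319]
eef_rot: [0.685, 0.729, -0.0, -0.0]
contact_force: [0.8, -0.0, -4.5]
opening: 0.151
clock: 9.0
tool_pos: [0.5422, 0.2007, 0.2027]
eef_rot: [0.685, 0.729, 0.001, 0.0]
contact_force: [0.3, 0.8, -4.4]
opening: 0.148
clock: 9.5
tool_pos: [0.5932, 0.0949, 0.2057]
eef_rot: [0.685, 0.729, -0.001, -0.0]
contact_force: [0.4, 0.5, -4.5]
opening: 0.15
```

```bash
python3 -m inch '[[0.47,-0.98,0,0,0],[0.47,-0.98,0,0,0],[0.47,-0.98,0,0,0],[0.47,-0.98,0,0,0],[0.47,-0.98,0,0,0]]'; python3 -m inch '[[0.47,-0.98,0,0,0],[0.47,-0.98,0,0,0],[0.47,-0.98,0,0,0],[0.47,-0.98,0,0,0],[0.47,-0.98,0,0,0]]';python3 -m inch '[[0.47,-0.98,0,0,0],[0.4,-0.8,0,0,0],[0.1,-0.2,-0.4,0,0],[0,0,-0.8,0,0],[0,0,-0.8,0,0]]';python3 -m inch '[[0,0,-0.8,0,0],[0,0,-0.7,0,0],[0,0,-0.5,0,0],[0,0,-0.3,0,0],[0,0,-0.1,0,0]]';python3 -c "
from h import *;tips(['scene'])"
```

```text
clock: 10.0
tool_pos: [0.6516, -0.0278, 0.2055]
eef_rot: [0.685, 0.729, -0.001, -0.0]
contact_force: [0.6, 0.5, -3.6]
opening: 0.154
clock: 10.5
tool_pos: [0.71, -0.1502, 0.2052]
eef_rot: [0.685, 0.729, -0.001, -0.001]
contact_force: [-0.0, -0.3, -4.3]
opening: 0.149
clock: 11.0
tool_pos: [0.7338, -0.1969, 0.1542]
eef_rot: [0.685, 0.729, -0.0, -0.001]
contact_force: [0.2, 0.7, -3.8]
opening: 0.154
clock: 11.5
tool_pos: [0.7344, -0.1971, 0.0951]
eef_rot: [0.685, 0.729, -0.0, -0.001]
contact_force: [0.8, 0.3, -4.2]
opening: 0.148
t 11.50 tcp [ 0.7344 -0.1971  0.0951] toolY az 3.6 F [ 0.84  0.33 -4.16] open 13.1 q7 0.29
scene 636 tip z [0.083  0.0861 0.0897]
[ 0.6826 -0.2511  0.083 ] [ 0.7553 -0.1342  0.125 ]
```

```bash
python3 -m inch '[[0,0,-0.3,0,0],[0,0,-0.25,0,0],[0,0,-0.15,0,0],[0,0,-0.1,0,0],[0,0,0,0,0]]'; python3 -m inch '[[0,0,-0.1,0,0],[0,0,-0.04,0,0],[0,0,0,0,0]]';
```

```text
clock: 12.05
tool_pos: [0.7346, -0.1973, 0.0757]
eef_rot: [0.685, 0.729, -0.0, -0.0]
contact_force: [0.5, 0.2, -4.6]
opening: 0.152
clock: 12.35
tool_pos: [0.7348, -0.1973, 0.0725]
eef_rot: [0.685, 0.729, -0.0, -0.0]
contact_force: [-0.5, 0.1, -3.7]
opening: 0.15
```

```bash
python3 -m inch '[[0,0,-0.05,0,0],[0,0,0,0,0]]'; python3 -m inch '[[0,0,-0.04,0,0],[0,0,0,0,0]]';
```

```text
clock: 12.55
tool_pos: [0.7351, -0.1974, 0.072]
eef_rot: [0.685, 0.729, 0.0, 0.0]
contact_force: [-1.3, -0.6, -1.0]
opening: 0.151
clock: 12.75
tool_pos: [0.7351, -0.1974, 0.0719]
eef_rot: [0.685, 0.729, 0.0, 0.0]
contact_force: [-2.6, 1.1, 4.7]
opening: 0.15
```

```bash
python3 -m inch '[[0,0,0,0,50],[0,0,0,0,50],[0,0,0,0,50],[0,0,0,0,50],[0,0,0.4,0,60]]' 20; python3 -m inch '[[0,0,0.9,0,70],[0,0,1,0,70],[0,0,1,0,70],[0,0,1,0,70],[0,0,1,0,70]]';python3 -m inch '[[-0.4,0.9,0.5,-0.9,70],[-0.5,1,0.4,-1,70],[-0.5,1,0,-1,70],[-0.5,1,0,-1,70],[-0.5,1,0,-1,70]]';python3 -m inch '[[-0.5,1,0,-1,70],[-0.5,1,0,-1,70],[-0.5,1,0,-1,70],[-0.5,1,0,-1,70],[-0.5,1,0,-1,70]]';python3 -m inch '[[-0.5,1,0,-1,70],[-0.5,1,0,-1,70],[-0.5,1,0,-1,70],[-0.5,1,0,-1,70],[-0.5,1,0,-1,70]]';python3 -m inch '[[-0.4,0.9,0,0,70],[0,0,0,0,70],[0,0,0,0,70]]';
python3 - <<'E'
from h import *
st();w=snap('wrist');save(w,'w4.png');P=cloud(w);z=P[...,2]
for lo,hi in((.006,.015),(.016,.024),(.028,.036),(.050,.062),(.066,.084)):
    m=((z>lo)&(z<hi)).astype(np.uint8);k,l,q,c=cv2.connectedComponentsWithStats(m)
    for i in range(1,k):
        if q[i,4]>80: n,R_=rect(P,l==i); print(lo,n,np.round(c[i]),np.round(R_[0],4),np.round(R_[1],4),round(R_[2],1),np.nanmedian(z[l==i]).round(4))
s=snap('scene');P=cloud(s);z=P[...,2]
m=((z>.09)&(z<.11)&near(P,(.735,-.197),.1)); print('cover',rect(P,m),np.nanmedian(z[m]))
E
```

```text
clock: 13.25
tool_pos: [0.7337, -0.197, 0.079]
eef_rot: [0.685, 0.729, -0.001, -0.001]
contact_force: [0.9, 0.3, -0.4]
opening: 0.587
clock: 13.75
tool_pos: [0.735, -0.1974, 0.2049]
eef_rot: [0.685, 0.729, 0.0, 0.0]
contact_force: [0.2, -0.4, 0.8]
opening: 0.793
clock: 14.25
tool_pos: [0.6746, -0.0738, 0.2265]
eef_rot: [0.848, 0.53, 0.001, 0.0]
contact_force: [0.1, 0.3, -0.9]
opening: 0.792
clock: 14.75
tool_pos: [0.6121, 0.0514, 0.2263]
eef_rot: [0.956, 0.292, 0.001, -0.0]
contact_force: [0.7, 0.3, -0.4]
opening: 0.795
clock: 15.25
tool_pos: [0.5496, 0.1766, 0.2262]
eef_rot: [0.999, 0.035, 0.001, -0.001]
contact_force: [-0.6, 0.1, 0.5]
opening: 0.792
clock: 15.55
tool_pos: [0.5402, 0.1979, 0.226]
eef_rot: [0.999, 0.037, 0.001, -0.0]
contact_force: [-0.5, -0.4, -0.8]
opening: 0.798
t 15.55 tcp [0.5402 0.1979 0.226 ] toolY az -85.7 F [-0.46 -0.36 -0.76] open 70.3 q7 -1.48
0.006 222 [434.  10.] [0.7208 0.0555] [0.0837 0.0075] 87.3 0.0106
0.006 560 [533.  50.] [ 0.6975 -0.0522] [0.1011 0.0041] 3.7 0.0103
0.006 15054 [276. 203.] [0.5197 0.2009] [0.2108 0.3049] 3.2 0.0118
0.006 303 [ 53. 
[... 1878 characters left out ...]
[153. 216.] [0.5029 0.3217] [0.0123 0.0078] 0.7 0.057
0.05 113 [180. 217.] [0.5045 0.2941] [0.0126 0.0075] 2.9 0.0564
0.05 98 [224. 218.] [0.507  0.2502] [0.0125 0.0073] 2.5 0.057
0.05 104 [252. 218.] [0.5086 0.2227] [0.0124 0.0067] 3.2 0.0571
0.05 104 [298. 219.] [0.5108 0.1786] [0.0123 0.0069] 5.5 0.0568
0.05 99 [325. 220.] [0.5123 0.1511] [0.0126 0.0073] 4.6 0.0567
0.05 111 [371. 221.] [0.5149 0.1062] [0.0124 0.0071] 2.5 0.0563
0.05 96 [398. 221.] [0.517  0.0792] [0.0121 0.0082] 7.7 0.0565
0.066 845 [ 18. 204.] [0.5086 0.4526] [0.0692 0.0228] 8.3 0.0748
cover (138, ((0.7347521185874939, -0.1955442577600479), (0.01806609146296978, 0.11616191267967224), 3.16090989112854)) 0.1021512291516729
```

View pics/w4.png

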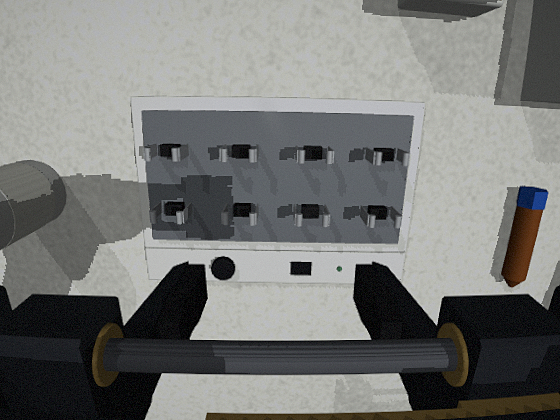

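The wrist view shows four empty clips (jaw pairs near (172,150)/(175,210) … (385,155)/(378,213)). Mixer measured at (0.5406, 0.202), yaw 3.2°; the cover stands on the bench at (0.735,-0.196). Next: a view over the tubes.

```bash
python3 -m inch '[[-0.2,-1,0.4,0,70],[-0.2,-1,0.4,0,70],[-0.2,-1,0.4,0,70],[-0.2,-1,0.4,0,70],[-0.2,-1,0.4,0,70]]';python3 -m inch '[[-0.2,-1,0,0,70],[-0.2,-1,0,0,70],[-0.2,-1,0,0,70],[-0.2,-1,0,0,70],[-0.2,-1,0,0,70]]';python3 -m inch '[[-0.2,-1,0,0,70],[-0.2,-1,0,0,70],[-0.2,-1,0,0,70],[-0.2,-1,0,0,70],[-0.2,-1,0,0,70]]';python3 -m inch '[[0,0,0,0,70],[0,0,0,0,70],[0,0,0,0,70]]';
cat >>h.py <<'E'
def tubes3d(s,x0=(.2,.7),y0=(-.6,.5),z0=(.008,.07)):
    """tube poses from depth cloud of amber+blue pixels: silhouette in xy"""
    P=cloud(s); H,S,V=cv2.split(cv2.cvtColor(s['pixels'],cv2.COLOR_RGB2HSV))
    am=((H<16)|(H>174))&(S>110)&(V>35); bl=(H>105)&(H<130)&(S>110)&(V>40)
    z=P[...,2]; ok=(P[...,0]>x0[0])&(P[...,0]<x0[1])&(P[...,1]>y0[0])&(P[...,1]<y0[1])&(z>z0[0])&(z<z0[1])
    n,l,q,c=cv2.connectedComponentsWithStats(((am|bl)&ok).astype(np.uint8)); out=[]
    for i in range(1,n):
        if q[i,4]<200: continue
        A=P[(l==i)&am&ok]; B=P[(l==i)&bl&ok]
        if len(B)<20 or len(A)<100: continue
        zt=np.percentile(A[:,2],97)
        T=A[A[:,2]>zt-.006]      # top strip of the body = above the axis
        m=T[:,:2].mean(0); x=np.linalg.svd(T[:,:2]-m,full_matrices=False)[2][0]; x*=np.sign(x@(B[:,:2].mean(0)-m))
        r_=cv2.minAreaRect(np.r_[A,B][:,:2].astype(np.float32))
        tb=((B[:,:2]-m)@x); ta=(A[:,:2]-m)@x
        cap=np.percentile(tb,99)-.064; seam=(np.percentile(ta,99.5)+np.percentile(tb,.5))/2-.044; tail=ta.min()+.060
        mid=m+x*np.median([cap,seam,tail])
        print('mid',mid.round(4),'yaw %.1f'%np.degrees(np.arctan2(x[1],x[0])),'ztop %.4f'%zt,'along est mm',np.round(1e3*(np.array([cap,seam,tail])-seam),1),'rect',np.round(r_[0],4),np.round(r_[1],3),'px',c[i].round())
E
python3 -c "
from h import *
st();w=snap('wrist');save(w,'w5.png');tubes3d(w)"
```

```text
clock: 16.15
tool_pos: [0.515, 0.0698, 0.2762]
eef_rot: [0.999, 0.035, 0.0, 0.0]
contact_force: [-0.3, -0.1, -0.2]
opening: 0.796
clock: 16.65
tool_pos: [0.4895, -0.0552, 0.2758]
eef_rot: [0.999, 0.035, 0.0, 0.0]
contact_force: [0.3, -0.0, 0.1]
opening: 0.796
clock: 17.15
tool_pos: [0.464, -0.1801, 0.2758]
eef_rot: [0.999, 0.035, 0.0, 0.0]
contact_force: [0.7, -0.1, -0.6]
opening: 0.797
clock: 17.45
tool_pos: [0.465, -0.1767, 0.2753]
eef_rot: [0.999, 0.037, 0.0, -0.0]
contact_force: [-0.1, 0.7, 0.5]
opening: 0.794
t 17.45 tcp [ 0.465  -0.1767  0.2753] toolY az -85.8 F [-0.06  0.67  0.46] open 69.9 q7 -0.84
mid [ 0.4892 -0.0936] yaw 4.1 ztop 0.0286 along est mm [-0.5  0.   3.5] rect [ 0.4932 -0.0943] [0.121 0.032] px [210. 136.]
mid [ 0.4619 -0.2744] yaw 13.5 ztop 0.0286 along est mm [0.4 0.  1.2] rect [ 0.4643 -0.2741] [0.123 0.032] px [361. 171.]
mid [ 0.4477 -0.1868] yaw -3.1 ztop 0.0286 along est mm [0.8 0.  1.8] rect [ 0.4502 -0.1887] [0.031 0.123] px [289. 180.]
mid [ 0.4321 -0.3459] yaw 2.9 ztop 0.0285 along est mm [0.7 0.  1.6] rect [ 0.4347 -0.3458] [0.123 0.031] px [416. 200.]
```

View pics/w5.png

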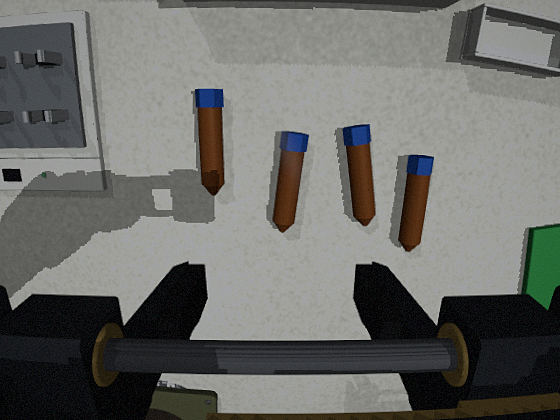

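Wrist view: tubes A (210,136), B (289,180), C (361,171), D (416,200), all clear of each other. Pick A, descending slowly near the bench.

```bash
python3 -m inch '[[0.32,1,-0.8,0,50],[0.32,1,-0.9,0,50],[0.32,1,-0.9,0,50],[0,0.32,-0.9,0,50],[0,0,-0.9,0,50]]' 40;python3 -m inch '[[0,0,-0.9,0,50],[0,0,-0.9,0,50],[0,0,-0.9,0,50],[0,0,-0.9,0,50],[0,0,-0.9,0,50]]';python3 -m inch '[[0,0,-0.7,0,50],[0,0,-0.5,0,50],[0,0,0,0,50],[0,0,0,0,50]]';python3 -c "
from h import *
tips(['scene']);w=snap('wrist');tubes3d(w)"
```

```text
clock: 18.0
tool_pos: [0.4894, -0.0908, 0.1643]
eef_rot: [0.999, 0.04, -0.0, -0.001]
contact_force: [0.6, -0.8, -0.9]
opening: 0.57
clock: 18.5
tool_pos: [0.4894, -0.0931, 0.052]
eef_rot: [0.999, 0.038, 0.0, -0.0]
contact_force: [0.1, -0.1, 0.3]
opening: 0.563
clock: 18.9
tool_pos: [0.4891, -0.094, 0.0231]
eef_rot: [0.999, 0.037, 0.0, 0.0]
contact_force: [0.7, -1.0, -0.8]
opening: 0.566
t 18.90 tcp [ 0.4891 -0.094   0.0231] toolY az -85.8 F [ 0.65 -1.04 -0.76] open 49.8 q7 -0.76
scene 639 tip z [-0.001   0.0009  0.003 ]
[ 0.4306 -0.1826 -0.001 ] [ 0.5562 -0.0507  0.0528]
mid [ 0.4893 -0.0927] yaw 3.8 ztop 0.0284 along est mm [ 0.3  0.  15.5] rect [ 0.4992 -0.0929] [0.109 0.032] px [278. 230.]
mid [ 0.4837 -0.1424] yaw -85.3 ztop 0.0281 along est mm [-2.   0.  91.2] rect [ 0.4932 -0.1888] [0.032 0.037] px [462. 264.]
```

```bash
python3 -m inch '[[0,0,-0.4,0,50],[0,0,-0.3,0,50],[0,0,0,0,50]]';python3 -m inch '[[0,0,-0.2,0,50],[0,0,0,0,50],[0,0,0,0,0],[0,0,0,0,0],[0,0,0,0,0]]';python3 -m inch '[[0,0,0,0,0],[0,0,0,0,0],[0,0,0,0,0],[0,0,0,0,0]]'
```

```text
clock: 19.3
tool_pos: [0.4883, -0.0941, 0.0045]
eef_rot: [0.999, 0.037, -0.001, -0.0]
contact_force: [-0.4, 0.7, -0.3]
opening: 0.571
clock: 19.8
tool_pos: [0.4889, -0.0943, 0.0005]
eef_rot: [0.999, 0.037, 0.0, 0.0]
contact_force: [-0.2, 1.1, -0.6]
opening: 0.316
clock: 20.2
tool_pos: [0.4889, -0.0943, 0.0005]
eef_rot: [0.999, 0.037, 0.0, 0.0]
contact_force: [-0.6, -0.4, 2.6]
opening: 0.306
```

```bash
python3 -m inch '[[0,0,0.2,0,0],[0,0,0.5,0,0],[0,0,0.9,0,0],[0,0,0.9,0,0],[0,0,0.9,0,0]]';python3 -m inch '[[0.3,0.9,0.6,0,0],[0.3,0.95,0,0,0],[0.3,0.95,0,0,0],[0.3,0.95,0,0,0],[0.3,0.95,0,-0.17,0]]';python3 -m inch '[[0.3,0.95,0,0,0],[0.3,0.95,0,0,0],[0.21,0.96,0,0,0],[0,0,0,0,0],[0,0,0,0,0]]';python3 -c "
from h import *
st()"
```

```text
clock: 20.7
tool_pos: [0.4887, -0.0942, 0.087]
eef_rot: [0.999, 0.036, 0.0, -0.0]
contact_force: [0.1, -0.1, -0.6]
opening: 0.305
clock: 21.2
tool_pos: [0.5265, 0.0244, 0.1014]
eef_rot: [1.0, 0.028, 0.0, -0.0]
contact_force: [0.6, -0.3, -0.4]
opening: 0.308
clock: 21.7
tool_pos: [0.5463, 0.0948, 0.1009]
eef_rot: [1.0, 0.028, 0.0, 0.0]
contact_force: [-0.7, -0.8, -2.1]
opening: 0.307
t 21.70 tcp [0.5463 0.0948 0.1009] toolY az -86.8 F [-0.69 -0.8  -2.07] open 27.0 q7 -1.14
```

```bash
python3 -m inch '[[0,0,-0.5,0,0],[0,0,-0.6,0,0],[0,0,-0.4,0,0],[0,0,-0.2,0,0],[0,0,0,0,0]]';python3 -m inch '[[0,0,-0.2,0,0],[0,0,0,0,0]]';python3 -m inch '[[0,0,-0.15,0,0],[0,0,0,0,0]]';python3 -m inch '[[0,0,-0.1,0,0],[0,0,0,0,0]]'
```

```text
clock: 22.2
tool_pos: [0.546, 0.0939, 0.0571]
eef_rot: [1.0, 0.027, -0.001, 0.0]
contact_force: [-0.1, -0.6, -0.6]
opening: 0.309
clock: 22.4
tool_pos: [0.5468, 0.0943, 0.0528]
eef_rot: [1.0, 0.028, 0.0, 0.0]
contact_force: [-0.2, -0.9, -1.4]
opening: 0.306
clock: 22.6
tool_pos: [0.5476, 0.0941, 0.0497]
eef_rot: [1.0, 0.027, 0.001, 0.0]
contact_force: [0.9, -1.4, 3.9]
opening: 0.304
clock: 22.8
tool_pos: [0.5478, 0.0942, 0.0476]
eef_rot: [1.0, 0.027, 0.001, 0.0]
contact_force: [0.8, -1.0, 5.8]
opening: 0.305
```

Contact begins as expected. Continue.

```bash
python3 -m inch '[[0,0,-0.15,0,0],[0,0,0,0,0]]';python3 -m inch '[[0,0,-0.15,0,0],[0,0,0,0,0]]';python3 -m inch '[[0,0,-0.15,0,0],[0,0,0,0,0]]';python3 -m inch '[[0,0,-0.1,0,0],[0,0,0,0,0]]'
```

```text
clock: 23.0
tool_pos: [0.5481, 0.0942, 0.0436]
eef_rot: [1.0, 0.027, 0.002, 0.0]
contact_force: [2.7, -1.9, 1.9]
opening: 0.305
clock: 23.2
tool_pos: [0.5478, 0.0943, 0.0391]
eef_rot: [1.0, 0.027, 0.001, 0.001]
contact_force: [2.8, -2.0, -2.3]
opening: 0.306
clock: 23.4
tool_pos: [0.5466, 0.0943, 0.0344]
eef_rot: [1.0, 0.028, -0.0, 0.001]
contact_force: [3.7, -3.0, -9.3]
opening: 0.306
clock: 23.6
tool_pos: [0.546, 0.0943, 0.0325]
eef_rot: [1.0, 0.028, -0.001, 0.0]
contact_force: [1.7, -3.1, -5.7]
opening: 0.306
```

```bash
python3 -m inch '[[0,0,-0.06,0,0],[0,0,0,0,0]]';python3 -m inch '[[0,0,-0.05,0,0],[0,0,0,0,0]]'
```

```text
clock: 23.8
tool_pos: [0.5461, 0.0943, 0.0324]
eef_rot: [1.0, 0.027, -0.0, -0.0]
contact_force: [-0.1, -3.3, 6.6]
opening: 0.305
clock: 24.0
tool_pos: [0.5462, 0.0943, 0.0323]
eef_rot: [1.0, 0.027, -0.0, -0.0]
contact_force: [-2.9, -2.9, 16.9]
opening: 0.307
```

```bash
python3 -m inch '[[0,0,0.11,0,50],[0,0,0,0,50],[0,0,0,0,50],[0,0,0,0,50],[0,0,0.2,0,50]]';python3 -m inch '[[0,0,0.8,0,50],[0,0,1,0,50],[0,0,1,0,50],[-0.3,-0.9,0,-0.2,50],[-0.35,-1,0,-0.2,50]]';python3 -m inch '[[-0.35,-1,0,-0.2,50],[-0.35,-1,0,-0.2,50],[-0.35,-1,0,-0.25,50],[-0.35,-1,0,0,50],[-0.35,-1,0,0,50]]';python3 -m inch '[[-0.35,-1,0,0,50],[-0.35,-1,0,0,50],[-0.35,-1,0,0,50],[-0.35,-1,0,0,50],[-0.14,-0.35,-0.5,0,50]]';python3 -m inch '[[0,0,-0.8,0,50],[0,0,-0.8,0,50],[0,0,0,0,50]]';python3 -c "
from h import *
st();w=snap('wrist');tubes3d(w)
a=snap('scene');tubes3d(a,z0=(.03,.08));a=snap('side');tubes3d(a,z0=(.03,.08))"
```

```text
clock: 24.5
tool_pos: [0.5459, 0.095, 0.0373]
eef_rot: [1.0, 0.028, -0.001, -0.0]
contact_force: [-0.6, 0.4, 0.4]
opening: 0.567
clock: 25.0
tool_pos: [0.5311, 0.048, 0.1088]
eef_rot: [1.0, 0.008, 0.001, -0.0]
contact_force: [-0.4, -1.0, -0.0]
opening: 0.57
clock: 25.5
tool_pos: [0.4862, -0.0787, 0.1081]
eef_rot: [1.0, -0.027, -0.0, -0.0]
contact_force: [0.1, -0.4, 0.7]
opening: 0.565
clock: 26.0
tool_pos: [0.4479, -0.1902, 0.0966]
eef_rot: [1.0, -0.029, 0.001, 0.002]
contact_force: [-0.9, 0.2, 0.1]
opening: 0.564
clock: 26.3
tool_pos: [0.447, -0.1861, 0.0539]
eef_rot: [1.0, -0.027, -0.002, -0.001]
contact_force: [-0.7, 1.2, -0.0]
opening: 0.57
t 26.30 tcp [ 0.447  -0.1861  0.0539] toolY az -93.1 F [-0.75  1.25 -0.02] open 50.2 q7 -0.67
mid [ 0.4617 -0.2736] yaw 13.6 ztop 0.0284 along est mm [0.5 0.  1.9] rect [ 0.4644 -0.2721] [0.123 0.032] px [427. 190.]
mid [ 0.4473 -0.1871] yaw -2.9 ztop 0.0284 along est mm [0.5 0.  1.8] rect [ 0.45   -0.1876] [0.032 0.123] px [282. 219.]
mid [ 0.4322 -0.3433] yaw 4.8 ztop 0.0282 along est mm [0.9 0.  4.6] rect [ 0.4362 -0.3437] [0.12  0.028] px [536. 235.]
mid [0.5486 0.0989] yaw 2.6 ztop 0.0643 along est mm [3.7 0.  9.8] rect [0.5539 0.1019] [0.034 0.118] px [299. 226.]
mid [0.5455 0.0894] yaw 2.2 ztop 0.0616 along est mm [0.5 0.  1.9] rect [0.5483 0.0873] [0.123 0.025] px [248. 221.]
```

```bash
python3 -m inch '[[0,0,-0.8,0,50],[0,0,-0.7,0,50],[0,0,-0.4,0,50],[0,0,-0.2,0,50],[0,0,0,0,50]]';python3 -m inch '[[0,0,0,0,0],[0,0,0,0,0],[0,0,0,0,0],[0,0,0,0,0],[0,0,0,0,0]]' 40;python3 -m inch '[[0,0,0,0,0],[0,0,0,0,0],[0,0,0,0,0]]';python3 -c "
from h import *
st()"
```

```text
clock: 26.95
tool_pos: [0.4482, -0.1866, 0.003]
eef_rot: [1.0, -0.027, -0.0, 0.0]
contact_force: [0.2, -0.1, 0.5]
opening: 0.566
clock: 27.45
tool_pos: [0.4484, -0.1867, 0.0033]
eef_rot: [1.0, -0.027, 0.0, 0.0]
contact_force: [-0.1, 0.1, 4.7]
opening: 0.305
clock: 27.75
tool_pos: [0.4484, -0.1867, 0.0033]
eef_rot: [1.0, -0.027, 0.0, 0.0]
contact_force: [-0.5, 1.0, 5.6]
opening: 0.307
t 27.75 tcp [ 0.4484 -0.1867  0.0033] toolY az -93.1 F [-0.5   0.96  5.65] open 27.0 q7 -0.64
```

```bash
python3 -m inch '[[0,0,0.2,0,0],[0,0,0.5,0,0],[0,0,0.9,0,0],[0,0,0.9,0,0],[0,0,0.9,0,0]]';python3 -m inch '[[0.26,0.9,0.6,0,0],[0.26,0.95,0,0.2,0],[0.26,0.95,0,0.2,0],[0.26,0.95,0,0.2,0],[0.26,0.95,0,0.2,0]]';python3 -m inch '[[0.26,0.95,0,0.25,0],[0.26,0.95,0,0,0],[0.26,0.95,0,0,0],[0.26,0.95,0,0,0],[0.26,0.95,0,0,0]]';python3 -m inch '[[0.26,0.95,0,0,0],[0.26,0.95,0,0,0],[0.26,0.95,0,0,0],[0.26,0.95,0,0,0],[0.14,0.88,0,0,0]]';python3 -m inch '[[0,0,0,0,0],[0,0,-0.3,0,0],[0,0,-0.4,0,0],[0,0,0,0,0],[0,0,0,0,0]]';python3 -c "
from h import *
st()"
```

```text
clock: 28.25
tool_pos: [0.4477, -0.1862, 0.0887]
eef_rot: [1.0, -0.027, -0.0, -0.0]
contact_force: [-0.4, -0.1, -0.6]
opening: 0.309
clock: 28.75
tool_pos: [0.4805, -0.0678, 0.103]
eef_rot: [1.0, 0.015, -0.0, -0.0]
contact_force: [1.0, 0.0, -2.0]
opening: 0.305
clock: 29.25
tool_pos: [0.5128, 0.0509, 0.1029]
eef_rot: [1.0, 0.028, -0.0, -0.0]
contact_force: [0.3, -0.8, -0.9]
opening: 0.306
clock: 29.75
tool_pos: [0.5425, 0.1682, 0.1028]
eef_rot: [1.0, 0.028, -0.0, -0.0]
contact_force: [-0.4, 0.1, -0.6]
opening: 0.306
clock: 30.25
tool_pos: [0.5422, 0.1654, 0.0849]
eef_rot: [1.0, 0.027, -0.001, 0.0]
contact_force: [0.0, 0.4, -0.9]
opening: 0.304
t 30.25 tcp [0.5422 0.1654 0.0849] toolY az -86.9 F [ 0.03  0.38 -0.93] open 26.8 q7 -1.22
```

```bash
python3 -m inch '[[0.02,0.04,-0.5,0,0],[0,0,-0.5,0,0],[0,0,-0.2,0,0],[0,0,0,0,0]]';python3 -m inch '[[0,0,-0.15,0,0],[0,0,0,0,0]]';python3 -m inch '[[0,0,-0.15,0,0],[0,0,0,0,0]]';python3 -m inch '[[0,0,-0.15,0,0],[0,0,0,0,0]]';python3 -m inch '[[0,0,-0.15,0,0],[0,0,0,0,0]]'
```

```text
clock: 30.65
tool_pos: [0.5429, 0.1663, 0.0546]
eef_rot: [1.0, 0.027, -0.0, 0.001]
contact_force: [-1.1, -2.7, 2.7]
opening: 0.303
clock: 30.85
tool_pos: [0.5439, 0.1664, 0.0521]
eef_rot: [1.0, 0.027, 0.001, 0.001]
contact_force: [0.0, -4.5, 4.1]
opening: 0.306
clock: 31.05
tool_pos: [0.5444, 0.1665, 0.0486]
eef_rot: [1.0, 0.027, 0.001, 0.001]
contact_force: [1.1, -3.2, 3.2]
opening: 0.303
clock: 31.25
tool_pos: [0.5445, 0.1666, 0.0444]
eef_rot: [1.0, 0.027, 0.001, 0.001]
contact_force: [3.3, -4.4, -0.3]
opening: 0.305
clock: 31.45
tool_pos: [0.544, 0.1666, 0.0397]
eef_rot: [1.0, 0.027, 0.001, 0.001]
contact_force: [3.4, -4.9, -6.8]
opening: 0.308
```

```bash
python3 -m inch '[[0,-0.04,-0.12,0,0],[0,0,0,0,0]]';python3 -m inch '[[0,0,-0.08,0,0],[0,0,0,0,0]]';python3 -m inch '[[0,0,-0.05,0,0],[0,0,0,0,0]]'
```

```text
clock: 31.65
tool_pos: [0.5429, 0.1664, 0.0363]
eef_rot: [1.0, 0.028, -0.0, 0.0]
contact_force: [3.2, -4.2, -9.8]
opening: 0.305
clock: 31.85
tool_pos: [0.5427, 0.1665, 0.0354]
eef_rot: [1.0, 0.028, -0.0, 0.0]
contact_force: [1.4, -4.4, -2.6]
opening: 0.307
clock: 32.05
tool_pos: [0.5428, 0.1664, 0.0352]
eef_rot: [1.0, 0.028, -0.0, -0.0]
contact_force: [-2.1, -5.3, 7.5]
opening: 0.309
```

```bash
python3 -m inch '[[0,0,-0.04,0,0],[0,0,0,0,0]]';python3 -m inch '[[0,0,0.09,0,50],[0,0,0,0,50],[0,0,0,0,50],[0,0,0,0,50],[0,0,0.2,0,50]]';python3 -m inch '[[0,0,0.8,0,50],[0,0,1,0,50],[0,0,1,0,50],[-0.18,-0.9,0,0.2,50],[-0.18,-1,0,0.2,50]]';python3 -m inch '[[-0.18,-1,0,0.2,50],[-0.18,-1,0,0.2,50],[-0.18,-1,0,0.2,50],[-0.18,-1,0,0.2,50],[-0.18,-1,0,0.2,50]]';python3 -m inch '[[-0.18,-1,0,0.2,50],[-0.18,-1,0,0.1,50],[-0.18,-1,0,0,50],[-0.18,-1,0,0,50],[-0.18,-1,0,0,50]]';python3 -m inch '[[-0.18,-1,0,0,50],[-0.18,-1,0,0,50],[-0.18,-1,0,0,50],[-0.18,-1,0,0,50],[-0.18,-0.72,-0.3,0,50]]';python3 -m inch '[[0,0,-0.8,0,50],[0,0,-0.8,0,50],[0,0,0,0,50]]';python3 -c "
from h import *
st();w=snap('wrist');tubes3d(w)
a=snap('scene');tubes3d(a,z0=(.03,.08));a=snap('side');tubes3d(a,z0=(.03,.08))"
```

```text
clock: 32.25
tool_pos: [0.5428, 0.1664, 0.0351]
eef_rot: [1.0, 0.027, -0.0, -0.0]
contact_force: [-3.4, -3.6, 15.1]
opening: 0.307
clock: 32.75
tool_pos: [0.5424, 0.1671, 0.0399]
eef_rot: [1.0, 0.028, -0.001, -0.0]
contact_force: [-0.0, -0.5, -0.2]
opening: 0.563
clock: 33.25
tool_pos: [0.5346, 0.1201, 0.1113]
eef_rot: [0.999, 0.051, 0.001, -0.0]
contact_force: [-0.7, 0.1, 0.1]
opening: 0.569
clock: 33.75
tool_pos: [0.5114, -0.0067, 0.1106]
eef_rot: [0.995, 0.101, 0.0, -0.0]
contact_force: [0.4, -0.1, 0.2]
opening: 0.569
clock: 34.25
tool_pos: [0.4889, -0.1318, 0.1106]
eef_rot: [0.993, 0.116, 0.0, 0.0]
contact_force: [0.3, 0.1, 0.1]
opening: 0.571
clock: 34.75
tool_pos: [0.4668, -0.2512, 0.1037]
eef_rot: [0.993, 0.116, 0.001, 0.001]
contact_force: [-0.1, 0.0, -0.6]
opening: 0.569
clock: 35.05
tool_pos: [0.4653, -0.2481, 0.0613]
eef_rot: [0.993, 0.116, -0.002, -0.001]
contact_force: [0.0, 0.2, -0.4]
opening: 0.563
t 35.05 tcp [ 0.4653 -0.2481  0.0613] toolY az -76.7 F [ 0.03  0.21 -0.37] open 49.6 q7 -0.44
mid [ 0.4619 -0.2739] yaw 12.5 ztop 0.0284 along est mm [0.7 0.  2.4] rect [ 0.4652 -0.2753] [0.122 0.032] px [322. 228.]
mid [ 0.4344 -0.3379] yaw -9.9 ztop 0.0283 along est mm [ 3.3  0.  60.7] rect [ 0.4644 -0.3447] [0.064 0.031] px [430. 261.]
mid [0.5479 0.0981] yaw 1.8 ztop 0.0632 along est mm [ 3.6  0.  11.1] rect [0.5538 0.1016] [0.028 0.117] px [298. 226.]
mid [0.5437 0.17  ] yaw 2.5 ztop 0.0635 along est mm [ 7.5  0.  10.5] rect [0.548  0.1658] [0.122 0.04 ] px [314. 237.]
mid [0.545  0.0896] yaw 2.5 ztop 0.0614 along est mm [0.9 0.  2.3] rect [0.5481 0.0884] [0.123 0.023] px [247. 221.]
```

```bash
python3 -m inch '[[-0.07,-0.52,0,0,50],[-0.07,-0.51,0,0,50],[0,0,0,0,50],[0,0,-0.8,0,50],[0,0,-0.7,0,50]]';python3 -m inch '[[0,0,-0.5,0,50],[0,0,-0.3,0,50],[0,0,0,0,50],[0,0,-0.1,0,50],[0,0,0,0,0]]';python3 -m inch '[[0,0,0,0,0],[0,0,0,0,0],[0,0,0,0,0],[0,0,0,0,0],[0,0,0,0,0]]' 40;python3 -m inch '[[0,0,0,0,0],[0,0,0,0,0]]';python3 -c "
from h import *
st()"
```

```text
clock: 35.7
tool_pos: [0.4635, -0.2752, 0.0255]
eef_rot: [0.993, 0.116, 0.001, 0.0]
contact_force: [-0.3, 0.2, 0.2]
opening: 0.569
clock: 36.2
tool_pos: [0.4634, -0.2747, 0.0032]
eef_rot: [0.993, 0.116, 0.0, 0.0]
contact_force: [0.8, 0.0, -1.2]
opening: 0.502
clock: 36.7
tool_pos: [0.4634, -0.2747, 0.0033]
eef_rot: [0.993, 0.116, 0.0, 0.0]
contact_force: [-0.8, 1.1, 4.6]
opening: 0.307
clock: 36.9
tool_pos: [0.4634, -0.2747, 0.0032]
eef_rot: [0.993, 0.116, 0.0, 0.0]
contact_force: [-0.9, -0.6, 6.5]
opening: 0.308
t 36.90 tcp [ 0.4634 -0.2747  0.0032] toolY az -76.6 F [-0.95 -0.57  6.53] open 27.1 q7 -0.39
```

```bash
python3 -m inch '[[0,0,0.2,0,0],[0,0,0.5,0,0],[0,0,0.9,0,0],[0,0,0.9,0,0],[0,0,0.9,0,0]]';python3 -m inch '[[0.15,0.9,0.6,0,0],[0.15,0.98,0,-0.2,0],[0.15,0.98,0,-0.2,0],[0.15,0.98,0,-0.2,0],[0.15,0.98,0,-0.2,0]]';python3 -m inch '[[0.15,0.98,0,-0.2,0],[0.15,0.98,0,-0.2,0],[0.15,0.98,0,-0.2,0],[0.15,0.98,0,-0.2,0],[0.15,0.98,0,-0.1,0]]';python3 -m inch '[[0.15,0.98,0,0,0],[0.15,0.98,0,0,0],[0.15,0.98,0,0,0],[0.15,0.98,0,0,0],[0.15,0.98,0,0,0]]';python3 -m inch '[[0.15,0.98,0,0,0],[0.15,0.98,0,0,0],[0.15,0.98,0,0,0],[0.15,0.98,0,0,0],[0.15,0.98,0,0,0]]';python3 -m inch '[[0.08,0.98,0,0,0],[0,0,0,0,0],[0,0,0,0,0],[0,0,-0.3,0,0],[0,0,0,0,0]]';python3 -c "
from h import *
st()"
```

```text
clock: 37.4
tool_pos: [0.4628, -0.2744, 0.0893]
eef_rot: [0.993, 0.116, -0.0, -0.0]
contact_force: [0.9, 1.3, -0.4]
opening: 0.303
clock: 37.9
tool_pos: [0.4819, -0.1529, 0.1036]
eef_rot: [0.997, 0.074, 0.0, -0.0]
contact_force: [0.5, 0.5, -0.7]
opening: 0.307
clock: 38.4
tool_pos: [0.5006, -0.0303, 0.1036]
eef_rot: [1.0, 0.027, 0.0, -0.0]
contact_force: [-0.5, -0.8, -0.9]
opening: 0.309
clock: 38.9
tool_pos: [0.5192, 0.0922, 0.1036]
eef_rot: [1.0, 0.028, 0.0, -0.0]
contact_force: [0.6, -0.2, -1.3]
opening: 0.308
clock: 39.4
tool_pos: [0.5378, 0.2147, 0.1036]
eef_rot: [1.0, 0.028, -0.0, -0.0]
contact_force: [0.2, -0.5, -0.2]
opening: 0.308
clock: 39.9
tool_pos: [0.5394, 0.2362, 0.0947]
eef_rot: [1.0, 0.027, -0.001, 0.001]
contact_force: [-0.9, -0.3, -0.8]
opening: 0.302
t 39.90 tcp [0.5394 0.2362 0.0947] toolY az -86.9 F [-0.92 -0.33 -0.82] open 26.6 q7 -1.34
```

```bash
python3 -m inch '[[0.03,0.05,-0.5,0,0],[0,0,-0.5,0,0],[0,0,-0.4,0,0],[0,0,-0.2,0,0],[0,0,0,0,0]]';python3 -m inch '[[0,0,-0.15,0,0],[0,0,0,0,0]]';python3 -m inch '[[0,0,-0.15,0,0],[0,0,0,0,0]]';python3 -m inch '[[0,0,-0.15,0,0],[0,0,0,0,0]]';python3 -m inch '[[0,0,-0.15,0,0],[0,0,0,0,0]]'
```

```text
clock: 40.4
tool_pos: [0.5406, 0.2382, 0.0547]
eef_rot: [1.0, 0.027, -0.001, 0.001]
contact_force: [-0.7, -2.9, 1.6]
opening: 0.306
clock: 40.6
tool_pos: [0.5418, 0.2383, 0.0522]
eef_rot: [1.0, 0.027, 0.001, 0.0]
contact_force: [1.1, -2.0, 2.7]
opening: 0.308
clock: 40.8
tool_pos: [0.5424, 0.2383, 0.0488]
eef_rot: [1.0, 0.027, 0.002, 0.0]
contact_force: [0.4, -2.9, 4.2]
opening: 0.305
clock: 41.0
tool_pos: [0.5426, 0.2384, 0.0448]
eef_rot: [1.0, 0.027, 0.002, 0.0]
contact_force: [2.8, -2.6, 2.2]
opening: 0.311
clock: 41.2
tool_pos: [0.5419, 0.2384, 0.0398]
eef_rot: [1.0, 0.027, 0.001, 0.001]
contact_force: [4.5, -4.6, -3.9]
opening: 0.31
```

```bash
python3 -m inch '[[0,0,-0.12,0,0],[0,0,0,0,0]]';python3 -m inch '[[0,0,-0.08,0,0],[0,0,0,0,0]]';python3 -m inch '[[0,0,-0.05,0,0],[0,0,0,0,0]]';python3 -m inch '[[0,0,-0.03,0,0],[0,0,0,0,0]]'
```

```text
clock: 41.4
tool_pos: [0.5401, 0.2385, 0.036]
eef_rot: [1.0, 0.028, -0.001, 0.001]
contact_force: [3.1, -3.9, -9.2]
opening: 0.304
clock: 41.6
tool_pos: [0.54, 0.2385, 0.0352]
eef_rot: [1.0, 0.028, -0.001, 0.0]
contact_force: [0.4, -3.6, -0.8]
opening: 0.312
clock: 41.8
tool_pos: [0.5401, 0.2385, 0.0351]
eef_rot: [1.0, 0.027, -0.001, 0.0]
contact_force: [-2.5, -5.4, 8.5]
opening: 0.305
clock: 42.0
tool_pos: [0.5401, 0.2385, 0.035]
eef_rot: [1.0, 0.027, -0.001, -0.0]
contact_force: [-3.5, -4.7, 14.2]
opening: 0.305
```

```bash
python3 -m inch '[[0,0,0.09,0,50],[0,0,0,0,50],[0,0,0,0,50],[0,0,0,0,50],[0,0,0.2,0,50]]';python3 -m inch '[[0,0,0.8,0,50],[0,0,1,0,50],[0,0,1,0,50],[-0.18,-0.97,0,0,50],[-0.18,-0.97,0,0,50]]';python3 -m inch '[[-0.18,-0.97,0,0,50],[-0.18,-0.97,0,0,50],[-0.18,-0.97,0,0,50],[-0.18,-0.97,0,0,50],[-0.18,-0.97,0,0,50]]';python3 -m inch '[[-0.18,-0.97,0,0,50],[-0.18,-0.97,0,0,50],[-0.18,-0.97,0,0,50],[-0.18,-0.97,0,0,50],[-0.18,-0.97,0,0,50]]';python3 -m inch '[[-0.18,-0.97,0,0,50],[-0.18,-0.97,0,0,50],[-0.18,-0.97,0,0,50],[-0.18,-0.97,0,0,50],[-0.18,-0.97,0,0,50]]';python3 -m inch '[[-0.18,-0.97,0,0,50],[-0.18,-0.97,0,0,50],[-0.18,-0.97,0,0,50],[-0.18,-0.97,0,0,50],[-0.18,-0.97,0,0,50]]';python3 -m inch '[[-0.18,-0.97,0,0,50],[-0.18,-0.97,0,0,50],[0,0,-0.8,0,50],[0,0,-0.8,0,50],[0,0,0,0,50]]';python3 -c "
from h import *
st();w=snap('wrist');tubes3d(w)
a=snap('scene');P=cloud(a);z=P[...,2];m=((z>.09)&(z<.11)&near(P,(.735,-.197),.15)); print('cover',rect(P,m),np.nanmedian(z[m]))"
```

```text
clock: 42.5
tool_pos: [0.5402, 0.2396, 0.0401]
eef_rot: [1.0, 0.028, -0.001, -0.0]
contact_force: [0.8, -0.1, -0.1]
opening: 0.567
clock: 43.0
tool_pos: [0.5323, 0.1913, 0.1117]
eef_rot: [1.0, 0.029, 0.001, -0.0]
contact_force: [1.1, -0.1, 0.0]
opening: 0.564
clock: 43.5
tool_pos: [0.5093, 0.0687, 0.1109]
eef_rot: [1.0, 0.028, 0.0, -0.0]
contact_force: [-0.4, -0.4, 0.1]
opening: 0.567
clock: 44.0
tool_pos: [0.4868, -0.0527, 0.1109]
eef_rot: [1.0, 0.028, 0.0, -0.0]
contact_force: [-0.5, 0.0, -0.6]
opening: 0.568
clock: 44.5
tool_pos: [0.4643, -0.174, 0.1109]
eef_rot: [1.0, 0.028, 0.0, 0.0]
contact_force: [0.4, 0.8, 0.6]
opening: 0.563
clock: 45.0
tool_pos: [0.4416, -0.2953, 0.1109]
eef_rot: [1.0, 0.028, 0.0, 0.0]
contact_force: [0.1, 0.3, 0.7]
opening: 0.568
clock: 45.5
tool_pos: [0.4317, -0.3418, 0.069]
eef_rot: [1.0, 0.027, -0.001, -0.001]
contact_force: [0.3, -0.5, -0.0]
opening: 0.569
t 45.50 tcp [ 0.4317 -0.3418  0.069 ] toolY az -86.9 F [ 0.3  -0.47 -0.05] open 50.1 q7 -0.42
mid [ 0.4321 -0.3471] yaw 3.2 ztop 0.0285 along est mm [0.5 0.  1.4] rect [ 0.4346 -0.3473] [0.123 0.032] px [289. 211.]
cover (148, ((0.7708022594451904, -0.15142259001731873), (0.017463231459259987, 0.11676254123449326), 3.75313401222229)) 0.10213098748651239
```

```bash
python3 -m inch '[[0,-0.18,-0.4,0,50],[0,0,-0.8,0,50],[0,0,-0.7,0,50],[0,0,-0.5,0,50],[0,0,-0.15,0,50]]';python3 -m inch '[[0,0,0,0,50],[0,0,-0.06,0,50],[0,0,0,0,0],[0,0,0,0,0],[0,0,0,0,0]]' 40;python3 -m inch '[[0,0,0,0,0],[0,0,0,0,0],[0,0,0,0,0],[0,0,0,0,0],[0,0,0,0,0]]';python3 -c "
from h import *
st()"
```

```text
clock: 46.1
tool_pos: [0.4326, -0.3472, 0.0059]
eef_rot: [1.0, 0.028, -0.0, -0.0]
contact_force: [-0.8, -0.3, -0.5]
opening: 0.568
clock: 46.6
tool_pos: [0.4331, -0.3474, 0.0058]
eef_rot: [1.0, 0.028, 0.0, 0.0]
contact_force: [0.4, -0.7, -0.7]
opening: 0.321
clock: 47.1
tool_pos: [0.4331, -0.3475, 0.0057]
eef_rot: [1.0, 0.028, 0.0, 0.0]
contact_force: [-0.6, -0.3, 4.8]
opening: 0.304
t 47.10 tcp [ 0.4331 -0.3475  0.0057] toolY az -86.8 F [-0.62 -0.31  4.78] open 26.8 q7 -0.38
```

Grip is a little high on this one; regrip 5 mm lower.

```bash
python3 -m inch '[[0,0,0,0,50],[0,0,0,0,50],[0,0,0,0,50],[0,0,-0.2,0,50],[0,0,0,0,50]]';python3 -m inch '[[0,0,0,0,0],[0,0,0,0,0],[0,0,0,0,0],[0,0,0,0,0],[0,0,0,0,0]]' 40;python3 -m inch '[[0,0,0,0,0],[0,0,0,0,0],[0,0,0,0,0]]';python3 -c "
from h import *
st()"
```

```text
clock: 47.6
tool_pos: [0.4325, -0.347, -0.0003]
eef_rot: [1.0, 0.028, -0.0, -0.0]
contact_force: [0.0, 0.0, 0.2]
opening: 0.567
clock: 48.1
tool_pos: [0.4329, -0.3473, 0.0004]
eef_rot: [1.0, 0.028, 0.0, 0.0]
contact_force: [-0.5, -0.2, -0.3]
opening: 0.305
clock: 48.4
tool_pos: [0.4329, -0.3474, 0.0005]
eef_rot: [1.0, 0.028, 0.0, 0.0]
contact_force: [0.6, -0.6, -0.2]
opening: 0.307
t 48.40 tcp [ 0.4329 -0.3474  0.0005] toolY az -86.8 F [ 0.59 -0.65 -0.23] open 27.0 q7 -0.38
```

```bash
python3 -m inch '[[0,0,0.2,0,0],[0,0,0.5,0,0],[0,0,0.9,0,0],[0,0,0.9,0,0],[0,0,0.9,0,0]]';python3 -m inch '[[0.15,0.97,0.6,0,0],[0.15,0.97,0,0,0],[0.15,0.97,0,0,0],[0.15,0.97,0,0,0],[0.15,0.97,0,0,0]]';python3 -m inch '[[0.15,0.97,0,0,0],[0.15,0.97,0,0,0],[0.15,0.97,0,0,0],[0.15,0.97,0,0,0],[0.15,0.97,0,0,0]]';python3 -m inch '[[0.15,0.97,0,0,0],[0.15,0.97,0,0,0],[0.15,0.97,0,0,0],[0.15,0.97,0,0,0],[0.15,0.97,0,0,0]]';python3 -m inch '[[0.15,0.97,0,0,0],[0.15,0.97,0,0,0],[0.15,0.97,0,0,0],[0.15,0.97,0,0,0],[0.15,0.97,0,0,0]]';python3 -m inch '[[0.15,0.97,0,0,0],[0.15,0.97,0,0,0],[0.15,0.97,0,0,0],[0.15,0.97,0,0,0],[0.15,0.97,0,0,0]]';python3 -m inch '[[0.15,0.97,0,0,0],[0.1,0.97,0,0,0],[0,0,0,0,0],[0,0,-0.3,0,0],[0,0,0,0,0]]';python3 -c "
from h import *
st()"
```

```text
clock: 48.9
tool_pos: [0.4328, -0.3472, 0.0871]
eef_rot: [1.0, 0.028, 0.0, 0.0]
contact_force: [-0.1, 0.0, -1.0]
opening: 0.309
clock: 49.4
tool_pos: [0.4519, -0.225, 0.1014]
eef_rot: [1.0, 0.028, 0.001, 0.0]
contact_force: [-0.3, -0.2, -1.4]
opening: 0.307
clock: 49.9
tool_pos: [0.4706, -0.1037, 0.1013]
eef_rot: [1.0, 0.028, 0.001, -0.0]
contact_force: [-0.1, 0.6, -1.4]
opening: 0.309
clock: 50.4
tool_pos: [0.4894, 0.0177, 0.1014]
eef_rot: [1.0, 0.028, 0.001, -0.0]
contact_force: [1.0, 0.1, -0.6]
opening: 0.309
clock: 50.9
tool_pos: [0.508, 0.1391, 0.1014]
eef_rot: [1.0, 0.028, 0.0, -0.0]
contact_force: [0.4, -0.3, -0.6]
opening: 0.307
clock: 51.4
tool_pos: [0.5264, 0.2603, 0.1014]
eef_rot: [1.0, 0.028, 0.0, -0.0]
contact_force: [0.3, 0.2, -0.8]
opening: 0.302
clock: 51.9
tool_pos: [0.5321, 0.3057, 0.0924]
eef_rot: [1.0, 0.027, -0.001, 0.001]
contact_force: [0.0, -1.0, -1.5]
opening: 0.308
t 51.90 tcp [0.5321 0.3057 0.0924] toolY az -86.9 F [ 0.03 -0.97 -1.54] open 27.2 q7 -1.45
```

```bash
python3 -m inch '[[0.1,0.08,-0.5,0,0],[0,0,-0.5,0,0],[0,0,-0.3,0,0],[0,0,-0.2,0,0],[0,0,0,0,0]]';python3 -m inch '[[0,0,-0.15,0,0],[0,0,0,0,0]]';python3 -m inch '[[0,0,-0.15,0,0],[0,0,0,0,0]]';python3 -m inch '[[0,0,-0.15,0,0],[0,0,0,0,0]]';python3 -m inch '[[0,0,-0.15,0,0],[0,0,0,0,0]]'
```

```text
clock: 52.4
tool_pos: [0.5348, 0.309, 0.0543]
eef_rot: [1.0, 0.028, -0.001, 0.0]
contact_force: [-0.2, 0.7, -0.4]
opening: 0.309
clock: 52.6
tool_pos: [0.5358, 0.3097, 0.0519]
eef_rot: [1.0, 0.028, 0.0, -0.0]
contact_force: [0.3, 0.3, 0.4]
opening: 0.299
clock: 52.8
tool_pos: [0.5365, 0.3097, 0.0488]
eef_rot: [1.0, 0.028, 0.001, -0.0]
contact_force: [0.9, 1.0, 3.5]
opening: 0.306
clock: 53.0
tool_pos: [0.537, 0.3098, 0.0453]
eef_rot: [1.0, 0.028, 0.002, -0.0]
contact_force: [1.5, -0.5, 4.6]
opening: 0.304
clock: 53.2
tool_pos: [0.537, 0.3097, 0.041]
eef_rot: [1.0, 0.028, 0.002, -0.0]
contact_force: [3.1, 1.2, 0.6]
opening: 0.306
```

```bash
python3 -m inch '[[0,0,-0.15,0,0],[0,0,0,0,0]]';python3 -m inch '[[0,0,-0.12,0,0],[0,0,0,0,0]]';python3 -m inch '[[0,0,-0.06,0,0],[0,0,0,0,0]]';python3 -m inch '[[0,0,-0.04,0,0],[0,0,0,0,0]]'
```

```text
clock: 53.4
tool_pos: [0.5355, 0.3096, 0.0357]
eef_rot: [1.0, 0.028, 0.0, 0.0]
contact_force: [4.5, 1.0, -6.7]
opening: 0.306
clock: 53.6
tool_pos: [0.5344, 0.3095, 0.0325]
eef_rot: [1.0, 0.028, -0.001, 0.0]
contact_force: [3.5, 1.1, -7.7]
opening: 0.305
clock: 53.8
tool_pos: [0.5344, 0.3095, 0.0324]
eef_rot: [1.0, 0.028, -0.001, -0.0]
contact_force: [-1.5, 0.2, 1.3]
opening: 0.308
clock: 54.0
tool_pos: [0.5345, 0.3095, 0.0323]
eef_rot: [1.0, 0.028, -0.001, -0.0]
contact_force: [-4.0, -0.2, 8.9]
opening: 0.301
```

```bash
python3 -m inch '[[0,0,-0.03,0,0],[0,0,0,0,0]]';python3 -m inch '[[0,0,0.1,0,50],[0,0,0,0,50],[0,0,0,0,50],[0,0,0,0,50],[0,0,0.2,0,50]]';python3 -m inch '[[0,0,0.8,0,50],[0,0,1,0,50],[0,0,1,0,50],[0,-0.88,1,0,70],[0,-0.88,1,0,70]]';python3 -m inch '[[0,-0.88,1,0,70],[0,-0.88,1,0,70],[0.2,-0.88,0.6,0,70],[0,0,0,0,70],[0,0,0,0,70]]';python3 -c "
from h import *
st();w=snap('wrist');save(w,'w6.png');tubes3d(w,z0=(.03,.08))
for c in [(.5467,.0946),(.5429,.1664),(.5388,.2382),(.5345,.3098)]:
    P=cloud(w);d=P[...,:2]-c;e=np.radians(3.2);x=d@[np.cos(e),np.sin(e)];y=d@[-np.sin(e),np.cos(e)];z=P[...,2]
    m=(abs(x)<.043)&(abs(y)<.016)&(z>.045); f=[round(float(np.nanpercentile(z[m&(abs(x-q)<.006)],95)),4) for q in(-.035,-.015,.015,.035)]
    print(c,'top profile',f)
a=snap('scene');P=cloud(a);z=P[...,2];m=((z>.09)&(z<.11)&near(P,(.76,-.16),.15)); print('cover',rect(P,m),np.nanmedian(z[m]))"
```

```text
clock: 54.2
tool_pos: [0.5345, 0.3095, 0.0322]
eef_rot: [1.0, 0.028, -0.001, -0.001]
contact_force: [-3.8, -0.7, 14.7]
opening: 0.306
clock: 54.7
tool_pos: [0.5347, 0.3091, 0.0372]
eef_rot: [1.0, 0.028, -0.001, 0.0]
contact_force: [0.4, 0.5, -0.3]
opening: 0.568
clock: 55.2
tool_pos: [0.5352, 0.2655, 0.1589]
eef_rot: [1.0, 0.029, 0.0, -0.0]
contact_force: [0.9, 0.0, -0.6]
opening: 0.725
clock: 55.7
tool_pos: [0.5404, 0.1996, 0.2226]
eef_rot: [1.0, 0.027, -0.0, -0.0]
contact_force: [1.0, -0.1, -0.1]
opening: 0.795
t 55.70 tcp [0.5404 0.1996 0.2226] toolY az -86.9 F [ 1.02 -0.06 -0.1 ] open 70.1 q7 -1.38
mid [0.5382 0.238 ] yaw 2.9 ztop 0.0605 along est mm [0.1 0.  1.8] rect [0.5411 0.2391] [0.122 0.031] px [240. 176.]
mid [0.5337 0.3085] yaw 3.6 ztop 0.0605 along est mm [0.4 0.  1. ] rect [0.5361 0.3085] [0.123 0.032] px [166. 177.]
mid [0.5414 0.167 ] yaw 3.2 ztop 0.0605 along est mm [0.1 0.  1.4] rect [0.5441 0.1663] [0.123 0.032] px [315. 177.]
mid [0.547  0.0957] yaw 3.5 ztop 0.0604 along est mm [0.7 0.  1.5] rect [0.5495 0.0955] [0.123 0.033] px [390. 176.]
(0.5467, 0.0946) top profile [0.0601, 0.0601, 0.0601, 0.0603]
(0.5429, 0.1664) top profile [0.0602, 0.294, 0.3221, 0.3182]
(0.5388, 0.2382) top profile [0.0602, 0.2973, 0.3186, 0.3183]
(0.5345, 0.3098) top profile [0.0603, 0.0602, 0.0602, 0.0604]
cover (144, ((0.7699376344680786, -0.15160387754440308), (0.01788194291293621, 0.11791440099477768), 4.735728740692139)) 0.10239330062472346
```

View pics/w6.png

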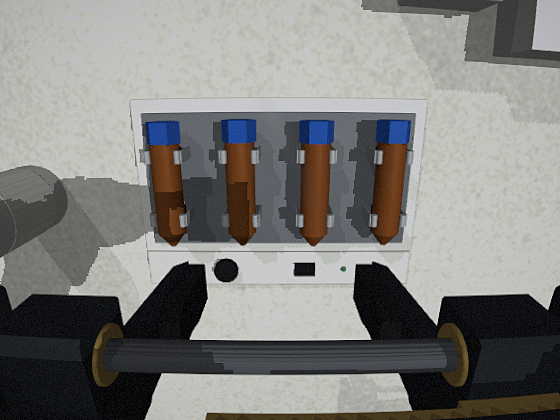

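All four tubes show tops at 0.060 (home) within about 1.5 mm of the clip points. Now fetch the cover, which has been knocked to about (0.770,-0.152).

```bash
python3 -m inch '[[0.6,-0.92,0,1,70],[0.6,-0.92,0,1,70],[0.6,-0.92,0,1,70],[0.6,-0.92,0,1,70],[0.6,-0.92,0,1,70]]';python3 -m inch '[[0.6,-0.92,0,1,70],[0.6,-0.92,0,1,70],[0.6,-0.92,0,1,70],[0.6,-0.92,0,1,70],[0.6,-0.92,0,1,70]]';python3 -m inch '[[0.6,-0.92,0,1,70],[0.6,-0.92,0,1,70],[0.6,-0.92,0,1,70],[0.6,-0.92,0,1,70],[0.6,-0.92,0,1,70]]';python3 -m inch '[[0,0,0,0,60],[0,0,0,0,60],[0,0,0,0,60]]';cat >>h.py <<'E'
def handle(c,lo,hi):
    w=snap('wrist');P=cloud(w);z=P[...,2]
    m=((z>lo)&(z<hi)&near(P,c,.08)&(w['pixels'].max(2)<140)).astype(np.uint8);k,l,q,_=cv2.connectedComponentsWithStats(m)
    for i in range(1,k):
        if q[i,4]>300: print('handle',rect(P,l==i),np.nanmedian(z[l==i]))
    m=(z>lo-.035)&(z<lo-.01)&near(P,c,.2); print('top',rect(P,m),np.nanmedian(z[m])) 
    return w
E
python3 -c "
from h import *
st();w=handle((.77,-.152),.085,.115);save(w,'w7.png')"
```

```text
clock: 56.3
tool_pos: [0.6153, 0.0853, 0.2213]
eef_rot: [0.957, 0.289, -0.001, -0.001]
contact_force: [0.5, -0.1, -0.8]
opening: 0.795
clock: 56.8
tool_pos: [0.6905, -0.0295, 0.2211]
eef_rot: [0.85, 0.527, -0.001, -0.001]
contact_force: [-0.2, 0.2, -0.0]
opening: 0.8
clock: 57.3
tool_pos: [0.7658, -0.1445, 0.2208]
eef_rot: [0.685, 0.729, 0.0, -0.002]
contact_force: [0.3, 0.6, -0.5]
opening: 0.794
clock: 57.6
tool_pos: [0.7651, -0.1429, 0.2218]
eef_rot: [0.687, 0.727, 0.0, -0.001]
contact_force: [-0.5, -0.1, 0.2]
opening: 0.685
t 57.60 tcp [ 0.7651 -0.1429  0.2218] toolY az 3.3 F [-0.48 -0.07  0.24] open 60.3 q7 0.28
handle (2203, ((0.7698838114738464, -0.15355530381202698), (0.014016016386449337, 0.11148104071617126), 3.593308210372925)) 0.10267064763863304
top (48549, ((0.7694098949432373, -0.13944318890571594), (0.15919692814350128, 0.3237670958042145), 3.6610727310180664)) 0.06282581407002485
```

```bash
python3 -m inch '[[0.1,-0.22,-0.8,0,60],[0.1,-0.2,-0.8,0,60],[0,0,-0.8,0,60],[0,0,-0.8,0,60],[0,0,-0.8,0,60]]';python3 -m inch '[[0,0,-0.8,0,60],[0,0,-0.6,0,60],[0,0,-0.4,0,60],[0,0,-0.1,0,60],[0,0,0,0,60]]';python3 -m inch '[[0,0,0,0,0],[0,0,0,0,0],[0,0,0,0,0],[0,0,0,0,0],[0,0,0,0,0]]' 50;python3 -m inch '[[0,0,0,0,0],[0,0,0,0,0],[0,0,0,0,0],[0,0,0,0,0],[0,0,0,0,0]]'
```

```text
clock: 58.15
tool_pos: [0.7697, -0.1551, 0.121]
eef_rot: [0.687, 0.727, -0.0, -0.001]
contact_force: [-0.4, -0.2, 0.0]
opening: 0.686
clock: 58.65
tool_pos: [0.7705, -0.156, 0.0754]
eef_rot: [0.687, 0.726, 0.0, 0.0]
contact_force: [-0.1, -0.1, 0.2]
opening: 0.682
clock: 59.15
tool_pos: [0.7704, -0.1561, 0.0756]
eef_rot: [0.687, 0.726, 0.0, 0.0]
contact_force: [-0.2, -0.0, 0.0]
opening: 0.252
clock: 59.65
tool_pos: [0.7705, -0.1561, 0.0755]
eef_rot: [0.687, 0.726, 0.0, 0.0]
contact_force: [0.8, 0.5, -0.2]
opening: 0.154
```

```bash
python3 -m inch '[[0,0,0.1,0,0],[0,0,0.2,0,0],[0,0,0.4,0,0],[0,0,0.6,0,0],[0,0,0.6,0,0]]';python3 -m inch '[[0,0,0.6,0,0],[0,0,0.6,0,0],[0,0,0.6,0,0],[0,0,0.6,0,0],[0,0,0.5,0,0]]';python3 -c "
from h import *
st()"
```

```text
clock: 60.15
tool_pos: [0.7706, -0.1561, 0.1245]
eef_rot: [0.687, 0.726, 0.0, 0.0]
contact_force: [-0.4, 0.8, -4.1]
opening: 0.152
clock: 60.65
tool_pos: [0.7706, -0.1562, 0.1971]
eef_rot: [0.687, 0.726, 0.0, 0.0]
contact_force: [-0.5, -0.1, -4.1]
opening: 0.153
t 60.65 tcp [ 0.7706 -0.1562  0.1971] toolY az 3.2 F [-0.45 -0.05 -4.07] open 13.5 q7 0.29
```

```bash
python3 -m inch '[[-0.3,0.5,0,0,0],[-0.6,0.93,0,0,0],[-0.6,0.93,0,0,0],[-0.6,0.93,0,0,0],[-0.6,0.93,0,0,0]]';python3 -m inch '[[-0.6,0.93,0,0,0],[-0.6,0.93,0,0,0],[-0.6,0.93,0,0,0],[-0.6,0.93,0,0,0],[-0.6,0.93,0,0,0]]';python3 -m inch '[[-0.6,0.93,0,0,0],[-0.6,0.93,0,0,0],[-0.6,0.93,0,0,0],[-0.6,0.93,0,0,0],[-0.6,0.93,0,0,0]]';python3 -m inch '[[-0.3,0.4,0,0,0],[0,0.2,0,0,0],[0,0,0,0,0],[0,0,0,0,0]]';python3 -c "
from h import *
st();w=handle((.54,.2),.2,.24)
P=cloud(w);z=P[...,2];m=(z>.17)&(z<.2)&near(P,(.54,.2),.2);q=P[m];A=np.c_[q[:,:2]-q[:,:2].mean(0),np.ones(len(q))];print('tilt',np.linalg.lstsq(A,q[:,2],rcond=None)[0])"
```

```text
clock: 61.15
tool_pos: [0.7023, -0.0496, 0.1959]
eef_rot: [0.687, 0.726, 0.0, 0.0]
contact_force: [0.3, -0.7, -3.3]
opening: 0.151
clock: 61.65
tool_pos: [0.6275, 0.0667, 0.1961]
eef_rot: [0.687, 0.726, 0.0, 0.0]
contact_force: [-0.2, 0.5, -3.9]
opening: 0.149
clock: 62.15
tool_pos: [0.5527, 0.1831, 0.1962]
eef_rot: [0.687, 0.726, 0.001, 0.0]
contact_force: [0.2, 0.2, -4.6]
opening: 0.152
clock: 62.55
tool_pos: [0.5467, 0.1952, 0.1956]
eef_rot: [0.688, 0.726, 0.0, 0.001]
contact_force: [0.3, -1.0, -4.4]
opening: 0.153
t 62.55 tcp [0.5467 0.1952 0.1956] toolY az 3.1 F [ 0.33 -0.98 -4.38] open 13.4 q7 -0.17
handle (9482, ((0.5477820038795471, 0.2143232524394989), (0.07617806643247604, 0.04293585568666458), 75.33867645263672)) 0.22295315047742845
handle (744, ((0.5484564900398254, 0.1504218876361847), (0.013403219170868397, 0.01747194305062294), 4.008883476257324)) 0.22297143853428536
top (92059, ((0.5454878807067871, 0.20445449650287628), (0.1596296727657318, 0.23415769636631012), 3.1054928302764893)) 0.1830273259145346
tilt [ 0.0022389  -0.00055739  0.18303919]
```

```bash
python3 -m inch '[[-0.22,0.17,0,0,0],[0,0,0,0,0],[0,0,-0.4,0,0],[0,0,-0.6,0,0],[0,0,-0.6,0,0]]';python3 -m inch '[[0,0,-0.6,0,0],[0,0,-0.5,0,0],[0,0,-0.4,0,0],[0,0,-0.3,0,0],[0,0,0,0,0]]';python3 -c "
from h import *
st()"
```

```text
clock: 63.1
tool_pos: [0.54, 0.201, 0.1545]
eef_rot: [0.687, 0.726, 0.0, 0.0]
contact_force: [-0.7, -0.1, -5.3]
opening: 0.153
clock: 63.6
tool_pos: [0.5393, 0.201, 0.1094]
eef_rot: [0.687, 0.726, -0.001, -0.0]
contact_force: [0.4, -0.3, -4.5]
opening: 0.153
t 63.60 tcp [0.5393 0.201  0.1094] toolY az 3.2 F [ 0.39 -0.26 -4.46] open 13.5 q7 -0.15
```

```bash
python3 -m inch '[[0.06,-0.06,-0.2,0,0],[0,0,-0.2,0,0],[0,0,-0.1,0,0],[0,0,0,0,0]]';python3 -m inch '[[0,0,-0.15,0,0],[0,0,0,0,0]]';python3 -m inch '[[0,0,-0.1,0,0],[0,0,0,0,0]]';python3 -m inch '[[0,0,-0.06,0,0],[0,0,0,0,0]]'
```

```text
clock: 64.0
tool_pos: [0.5411, 0.1997, 0.0976]
eef_rot: [0.687, 0.726, -0.0, -0.0]
contact_force: [-0.6, 0.5, -5.1]
opening: 0.15
clock: 64.2
tool_pos: [0.5411, 0.1997, 0.0939]
eef_rot: [0.687, 0.726, -0.0, -0.0]
contact_force: [-0.2, -0.3, -4.2]
opening: 0.15
clock: 64.4
tool_pos: [0.5412, 0.1997, 0.0914]
eef_rot: [0.687, 0.726, -0.0, -0.0]
contact_force: [0.0, -0.3, -5.2]
opening: 0.152
clock: 64.6
tool_pos: [0.5413, 0.1997, 0.09]
eef_rot: [0.687, 0.726, -0.0, -0.0]
contact_force: [0.0, 0.1, -3.7]
opening: 0.152
```

```bash
python3 -m inch '[[0,0,-0.08,0,0],[0,0,0,0,0]]';python3 -m inch '[[0,0,-0.05,0,0],[0,0,0,0,0]]'
```

```text
clock: 64.8
tool_pos: [0.5412, 0.1996, 0.0879]
eef_rot: [0.687, 0.726, -0.0, -0.0]
contact_force: [0.1, -0.2, -4.3]
opening: 0.151
clock: 65.0
tool_pos: [0.5414, 0.1997, 0.0874]
eef_rot: [0.687, 0.726, 0.0, 0.0]
contact_force: [-0.7, -0.2, 0.5]
opening: 0.153
```

Landed at the expected height. Release, rise, and check.

```bash
python3 -m inch '[[0,0,0,0,50],[0,0,0,0,50],[0,0,0,0,50],[0,0,0,0,50],[0,0,0,0,60]]';python3 -m inch '[[0,0,0.5,0,60],[0,0,1,0,70],[0,0,1,0,70],[0,0,1,0,70],[0,0,1,0,70]]';python3 -m inch '[[0,0,1,0,70],[0,0,0.5,0,70],[0,0,0,0,70],[0,0,0,0,70]]';python3 -c "
from h import *
st();w=handle((.5406,.202),.1,.125);save(w,'w8.png')
P=cloud(w);z=P[...,2]
m=(z>.065)&(z<.085)&near(P,(.5406,.202),.2);q=P[m];A=np.c_[q[:,:2]-q[:,:2].mean(0),np.ones(len(q))];print('tilt',np.linalg.lstsq(A,q[:,2],rcond=None)[0])
for n,c in(('tip',(.78,.055)),('bottle',(.51,.475))):pass
a=snap('scene');b=snap('side');cv2.imwrite('pics/f.png',cv2.resize(np.hstack([a['pixels'],b['pixels']])[...,::-1],(800,300)))"
```

```text
clock: 65.5
tool_pos: [0.5415, 0.1997, 0.0869]
eef_rot: [0.687, 0.726, 0.0, 0.0]
contact_force: [-0.1, 0.0, -0.3]
opening: 0.583
clock: 66.0
tool_pos: [0.5414, 0.1996, 0.2013]
eef_rot: [0.687, 0.726, 0.0, 0.0]
contact_force: [0.5, 0.3, 0.7]
opening: 0.795
clock: 66.4
tool_pos: [0.5409, 0.1997, 0.2364]
eef_rot: [0.687, 0.726, -0.0, -0.0]
contact_force: [0.6, -0.0, -1.0]
opening: 0.795
t 66.40 tcp [0.5409 0.1997 0.2364] toolY az 3.2 F [ 0.62 -0.02 -1.01] open 70.0 q7 -0.19
handle (2224, ((0.5404455661773682, 0.20168361067771912), (0.014078337699174881, 0.11261887848377228), 3.3895044326782227)) 0.1147288040615459
top (49941, ((0.5408056974411011, 0.2011457234621048), (0.1589798629283905, 0.296129435300827), 3.5003502368927)) 0.0748290395761208
tilt [0.00056865 0.00055005 0.07483228]
```

View pics/f.png

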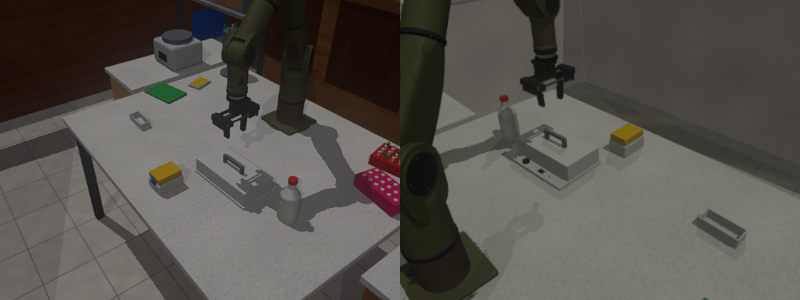

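The views show the cover on the mixer (scene (232,172), side (560,150)), no tubes left on the bench, and the bystanders in place.

```bash
python3 -c "
from plant import r
print(r.finish_job())"
```

```text
the job is handed in; nothing more can be done
None
```

The job is done and handed in at about 66 s of the 210 s. The tool reports no verdict, so the following rests on my own last checks.

- **Cover off:** I lifted it and stood it on the bench. It was later knocked about 5 cm, so I measured it again before picking it up.
- **Tubes:** all four were pressed into their own clips, with about 14–17 N shown at the wrist on the last push. Seen from the wrist camera before the cover went back, all four tops were at 60.4–60.5 mm (60 mm is home). They lay within about 1.5 mm of the clip centres and 0.4° of the mixer's axis.
- **Cover back on:** the handle centre is within about 1 mm of the mixer's middle. Its top is at 114.7 mm, the same as at the start, and the tilt is under 0.001 rad.
- **Other things on the bench:** the bottle, tip box and reservoir look unmoved in the final pictures. I did not measure them.

**What failed or disagreed:**
- **First handle grasp:** it closed on nothing, because the reported tool height was about 24 mm lower than the fingers really were. I found this from the depth images and allowed for it from then on.
- **Tube 4:** I gripped it again 5 mm lower before lifting it.
- **Scene and side cameras:** from afar they put the seated tubes up to about 5 mm off sideways and 3–4 mm too high. I relied on the closer wrist view instead.

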